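# Move the canister rack to its mark and stack the canisters

### The arm

A 6-joint arm with a two-finger parallel gripper is mounted at the origin on the work surface. World frame = base frame: x ahead of the robot, y to its left, z up, the work surface at z = 0. Lengths are in m, angles in degrees, forces in N, time in s.
With the tool pointing down it reaches from about 0.275 to 0.875 m from the base axis. Payload 12.5 kg.
Tool frame: the origin (TCP) lies at the very end of the fingers, on their centre line; the grasp point (between the pads) lies 19 mm behind it; z points along the fingers, y is the line along which they close (so a half turn about z gives the same grasp; the last joint's range is limited). The gripper opens to 85 mm and grips with 20 to 120 N. Pads are 22 mm wide; open, the fingers measure 114 mm over their backs; the gripper's body (76 mm by 85 mm) begins 54 mm behind the grasp point. The pads swing forward as they close: fully open they stand 13 mm farther back than shut.
Start: joints at [61.043, 20.094, 94.641, -0, 65.266, -4.847], TCP at [0.225, 0.502, 0.231] pointing down, gripper open.
Joint ranges: [-157.81, 157.81], [-45, 120.19], [0.68, 151.7], [-89.99, 269.99], [4.06, 180], [-164.3, 164.3]. Speed limits (degrees/s): [127.2, 127.2, 159.86, 180, 180, 180].

### API

Orientations are given as a 3x3 rotation matrix whose columns are the frame's x, y, z axes.
In Python, from station import r gives the robot as it stands.
- The arm moves only by the shell command python3 -m inch 'ROWS' [OPENING] [FORCE]. ROWS is JSON, a list of rows, each an object with "translation": the shift along the tool's x, y, z normalised to -1 to 1, where 1 is 1 m, a list of three; "twist": the turn, a rotation vector about the tool's x, y, z normalised to -1 to 1, where 1 is 90 degrees, a list of three. A call has 1 to 20 rows; each row is the pose to reach, as a shift and turn from the pose commanded when the call began, along the tool's axes at that moment; what a row does not reach only later rows make up. A row lasts 1/10 s, in which the tool goes at most 50 mm and 8.59 degrees, less where a joint would pass 70% of its speed; a pose out of reach is approached as far as the arm can. A call with a number of a shift or a turn outside -1 to 1 is refused whole. A call with a gripper value outside its range is refused whole. OPENING is the opening, from 0 (shut) to 1 (fully open), set as the call begins (- or left out, the last holds). The fingers move at their own pace and stop on an object; FORCE is the grip in N (left out, the last holds). Time passes only in rows, so rows that repeat a pose let the fingers close. It gives the time, the measured TCP pose, the force, the opening and the grip force at its end, in the units of the state.
- r.read_state(): the state, without advancing time (a new reading comes with each control period).
- r.camera(name): name is "scene" or "top"; returns a dict with "pixels" (420x560x3 uint8, red, green, blue), "intrinsics" (3x3 intrinsics, pixels), "camera_from_world" (4x4, takes a point from world to camera coordinates). Camera axes: x right, y down, z forward; pixel columns grow to the right and rows downward; lengths in m; the calibration is good to about 2 mm. A picture is of the moment at which its call begins. There is no depth.
- r.hand_in(): hands the job in; it is judged then, once.
The state is a dict: "time_s": time; "joint_pos": joint angles; "dq": joint speeds; "joint_efforts": joint torques, N m; "eef_pos": TCP position; "tool_rot": TCP orientation; "wrist_force": force on the tool from outside, world axes, zero at the start; "moment": the same for the moment, N m; "grip_width": finger opening in m; "finger_force": force on a finger pad.
Only numpy, scipy, OpenCV 4.12 (cv2) and the standard library are available. Lean on these libraries where they do the work, as an engineer would, in place of code of your own. Each camera call takes 0.05 s, during which the arm holds its last target. There are 200 camera calls.

### The job

Push the empty canister rack across the bench, without lifting it, until it sits centred and square inside the blue tape outline. Then lay every sample canister in it as a pyramid: fill the three grooves first, then saddle the others into the gaps between the canisters below, all lying along the grooves and centred lengthwise. Leave the rack square on its mark and the other things on the bench undisturbed.

Things in the scene. Friction and masses are not known exactly. Their poses are not given: they have to be found in the camera images.
- rack: grey plastic canister rack with bright aluminium groove flanks, loose on the bench, 120 mm (its x) by 232 mm (its y), solid base 15 mm high with ridges to 29 mm; three V-shaped grooves run along its x, at y = -73, 0 and +73 mm. Origin: centre of its underside; z up. Looks the same turned half round.
- mark: rectangle of blue tape on the bench, fixed and flat, 152 mm (its x) by 276 mm (its y) over the 12 mm wide tape, so that 10 mm of bench shows all round a rack placed centrally with its x along the mark's x. Origin: centre of the rectangle, on the bench.
- groove_a (a point): point of the rack where the centre of a canister comes to lie: bottom layer, in a groove; at x = 0, y = -73 mm, z = 40.9 mm in the rack's frame, axes as the rack's
- groove_b (a point): point of the rack where the centre of a canister comes to lie: bottom layer, in a groove; at x = 0, y = 0 mm, z = 40.9 mm in the rack's frame, axes as the rack's
- groove_c (a point): point of the rack where the centre of a canister comes to lie: bottom layer, in a groove; at x = 0, y = 73 mm, z = 40.9 mm in the rack's frame, axes as the rack's
- gap_ab (a point): point of the rack where the centre of a canister comes to lie: second layer, in the gap between two canisters below; at x = 0, y = -36.5 mm, z = 72.1 mm in the rack's frame, axes as the rack's
- gap_bc (a point): point of the rack where the centre of a canister comes to lie: second layer, in the gap between two canisters below; at x = 0, y = 36.5 mm, z = 72.1 mm in the rack's frame, axes as the rack's
- apex (a point): point of the rack where the centre of a canister comes to lie: third layer, on the two canisters of the second; at x = 0, y = 0 mm, z = 103.3 mm in the rack's frame, axes as the rack's
- can1: aluminium sample canister with a black screw cap, a plain cylinder 48 mm in diameter and 100 mm long, about 0.13 kg, lying on its side on the bench. Origin: its very centre (on the axis, halfway along), 24 mm above the bench when lying on it; x along its axis towards the cap. Four to six of the six are present.
- can2: aluminium sample canister with a black screw cap, a plain cylinder 48 mm in diameter and 100 mm long, about 0.13 kg, lying on its side on the bench. Origin: its very centre (on the axis, halfway along), 24 mm above the bench when lying on it; x along its axis towards the cap. Four to six of the six are present.
- can3: aluminium sample canister with a black screw cap, a plain cylinder 48 mm in diameter and 100 mm long, about 0.13 kg, lying on its side on the bench. Origin: its very centre (on the axis, halfway along), 24 mm above the bench when lying on it; x along its axis towards the cap. Four to six of the six are present.
- can4: aluminium sample canister with a black screw cap, a plain cylinder 48 mm in diameter and 100 mm long, about 0.13 kg, lying on its side on the bench. Origin: its very centre (on the axis, halfway along), 24 mm above the bench when lying on it; x along its axis towards the cap. Four to six of the six are present.
- can5: aluminium sample canister with a black screw cap, a plain cylinder 48 mm in diameter and 100 mm long, about 0.13 kg, lying on its side on the bench. Origin: its very centre (on the axis, halfway along), 24 mm above the bench when lying on it; x along its axis towards the cap. Four to six of the six are present.
- can6: aluminium sample canister with a black screw cap, a plain cylinder 48 mm in diameter and 100 mm long, about 0.13 kg, lying on its side on the bench. Origin: its very centre (on the axis, halfway along), 24 mm above the bench when lying on it; x along its axis towards the cap. Four to six of the six are present.
- jar: bystander, loose: squat white jar, 60 mm across, 85 mm high; origin at the centre of its underside
- reagent: bystander, loose: amber bottle with blue cap, 58 mm across, 105 mm high; origin at the centre of its underside
- beaker: bystander, loose: glass beaker, 80 mm across, 100 mm high; origin at the centre of its underside
- tipbox: bystander, loose: closed clear box with blue lid, 87 by 122 mm, 74 mm high; origin at the centre of its underside
- wash: bystander, loose: white bottle with red cap, 70 mm across, 150 mm high; origin at the centre of its underside
- mug: bystander, loose: white plastic cup, 80 mm across, 90 mm high; origin at the centre of its underside
Things that resemble listed ones, but are neither listed nor needed, are in the scene too. Leave any purple look-alike of the can3 alone.

How it is judged:
By the outcome, as a careful person would: the job done as asked, in the order asked, and still so for the second after the job is handed in, with the robot touching nothing.
Of can1, can2, can3, can4, can5, can6 only 4 to 6 are there at a start; the rules pass over those that are not, and their reading is None.
At some moment in a run one of rack may be knocked a few centimetres aside while the robot is not near it.
Once in a run the grip may slacken for a moment while it holds something.
It also fails if it takes over 210 s, if anything falls off the work surface, if the arm or the gripper's body presses on something with over 40 N, if the wrist force passes 120 N, or if a joint passes its speed limit or range.

## Working session

There is one attempt and no reset: what is moved stays moved. The work goes in short steps, Python scripts to look and compute and a shell command to move; the robot and the scene stay as the last step left them, time stands still between calls to the robot, and variables do not carry over. Pictures are saved under pics/ and viewed, at most 14 in all, crops included, and the job is handed in when it is done.

```bash
ls; mkdir -p pics
python3 - <<'E'
from station import r
import cv2,numpy as np
for n in("scene","top"):
    c=r.camera(n); cv2.imwrite(f"pics/{n}0.png",cv2.cvtColor(c["pixels"],cv2.COLOR_RGB2BGR))
    print(n,np.round(c["intrinsics"],1).tolist(),np.round(c["camera_from_world"],3).tolist())
s=r.read_state();print(s)
E
```

```text
pics
scene [[531.6, 0.0, 281.9], [0.0, 531.6, 213.7], [0.0, 0.0, 1.0]] [[0.671, 0.741, 0.002, -0.321], [0.54, -0.487, -0.686, -0.205], [-0.507, 0.462, -0.727, 2.119], [0.0, 0.0, 0.0, 1.0]]
top [[533.1, 0.0, 281.1], [0.0, 533.1, 200.8], [0.0, 0.0, 1.0]] [[-0.01, -1.0, -0.002, 0.018], [-0.996, 0.01, -0.087, 0.503], [0.087, 0.001, -0.996, 1.734], [0.0, 0.0, 0.0, 1.0]]
{'time_s': 0.1, 'joint_pos': array([ 6.10421526e+01,  2.01212075e+01,  9.46716737e+01,  8.05565841e-04,
        6.52658810e+01, -4.84576113e+00]), 'dq': array([ 0.05586881, -0.08140029, -0.07855089,  0.11128711,  0.00027086,
        0.03879506]), 'joint_efforts': array([-9.71958289e-04, -5.06845021e+01, -2.91876483e+01, -1.51589215e-04,
        2.65899136e-03, -1.51523943e-05]), 'eef_pos': array([0.22450956, 0.50177807, 0.23082335]), 'tool_rot': array([[-9.12745591e-01,  4.08528125e-01, -5.07730864e-04],
       [ 4.08528428e-01,  9.12745161e-01, -8.91187005e-04],
       [ 9.93539330e-05, -1.02084950e-03, -9.99999474e-01]]), 'wrist_force': array([-0.65895905, -0.09609277,  0.06082493]), 'moment': array([-0.00719051,  0.0362298 ,  0.0305427 ]), 'finger_force': 0.0, 'grip_width': 0.0852830947032285}
```

View pics/top0.png

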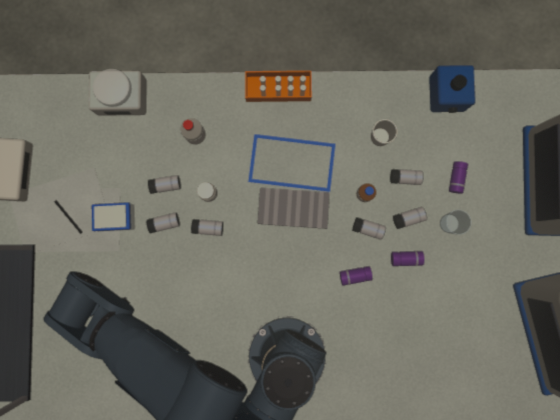

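View pics/scene0.png

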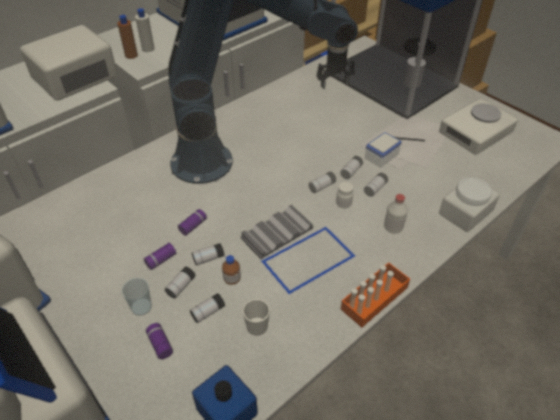

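```bash
cat > h.py <<'E'
from station import r
import cv2,numpy as np
def cam(n="top"):
    c=r.camera(n); c["hsv"]=cv2.cvtColor(c["pixels"],cv2.COLOR_RGB2HSV); return c
def ray(c,uv,z):
    M=c["camera_from_world"];R,t=M[:3,:3],M[:3,3];o=-R.T@t
    uv=np.atleast_2d(np.asarray(uv,float))
    d=(np.linalg.inv(c["intrinsics"])@np.c_[uv,np.ones(len(uv))].T).T@R
    return o+d*((z-o[2])/d[:,2])[:,None]
def proj(c,P):
    M=c["camera_from_world"];P=np.atleast_2d(P)
    q=(P@M[:3,:3].T+M[:3,3])@c["intrinsics"].T
    return q[:,:2]/q[:,2:]
def crop(c,x0,y0,x1,y1,k,name):
    cv2.imwrite("pics/"+name,cv2.cvtColor(cv2.resize(c["pixels"][y0:y1,x0:x1],None,fx=k,fy=k,interpolation=cv2.INTER_CUBIC),cv2.COLOR_RGB2BGR))
def rect(P):  # min-area rectangle of metric points (m): centre, size, angle of x axis nearest world x
    (cx,cy),(w,h),a=cv2.minAreaRect((np.asarray(P)*1000).astype(np.float32))
    a=(a+45)%90-45
    return np.round([cx,cy],1),np.round([w,h],1),round(a,2)
E
python3 - <<'E'
from h import *
c=cam();h=c["hsv"]
m=cv2.inRange(h,(100,120,60),(130,255,255))
n,l,s,ce=cv2.connectedComponentsWithStats(m)
for i in range(1,n):
    if s[i,4]>100:
        v,u=np.where(l==i);print("blue",s[i].tolist(),rect(ray(c,np.c_[u,v],0)[:,:2]))
crop(c,240,125,345,235,5,"rack0.png")
a=cv2.resize(c["pixels"][165:245,140:235],None,fx=4,fy=4,interpolation=2)
b=cv2.resize(c["pixels"][165:245,345:440],None,fx=4,fy=4,interpolation=2)
cv2.imwrite("pics/cans0.png",np.hstack([a,b])[:,:,::-1])
for u,v in [(164,184),(170,184),(156,184),(293,208)]: print(u,v,h[v,u])
E
```

```text
blue [437, 66, 37, 38, 1132] (array([ 895.8, -582.9]), array([121.7, 128.7]), -0.59)
blue [524, 127, 10, 107, 315] (array([ 567.9, -814.8]), array([ 21. , 357.4]), -1.3)
blue [249, 135, 86, 56, 538] (array([633.6, -23.2]), array([271.1, 159.4]), -7.53)
blue [92, 203, 38, 28, 172] (array([457.9, 581.5]), array([ 85.6, 124.7]), 2.45)
blue [516, 283, 34, 111, 257] (array([  47.2, -800.7]), array([360.3,  22.2]), 11.2)
164 184 [120   2 134]
170 184 [ 18  10 126]
156 184 [120   4 132]
293 208 [12 27 96]
```

View pics/rack0.png

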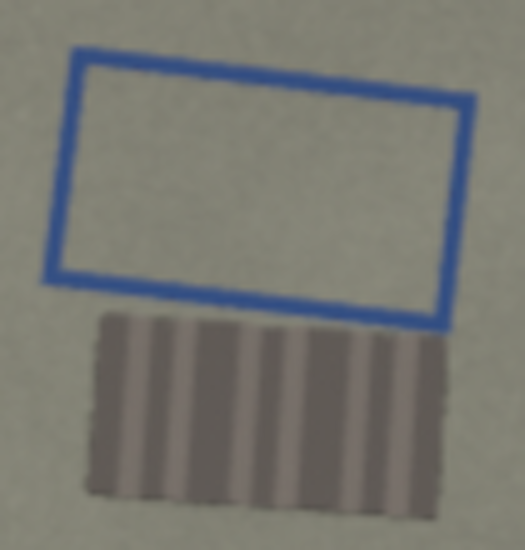

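View pics/cans0.png

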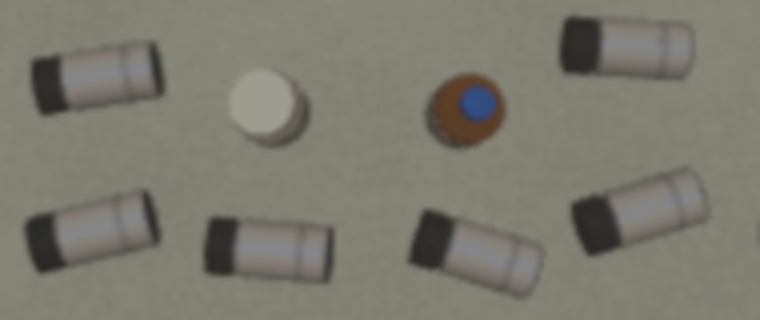

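The pictures show all six silver canisters: top pixels (164,184), (163,222), (207,227), (407,177), (409,217) and (369,228). They have silver bodies and black caps. The purple look-alikes are at (459,177), (356,275) and (407,258), and I'll leave them alone. The mark is at (292,163), tilted about 7°, and the rack sits just below it at (293,208).

```bash
cat >> h.py <<'E'
K=6
def up(c,x0,y0,x1,y1):
    return cv2.resize(c["pixels"][y0:y1,x0:x1].astype(np.float32),None,fx=K,fy=K,interpolation=cv2.INTER_CUBIC)
def unup(p,x0,y0): return (np.asarray(p,float)+.5)/K-.5+[x0,y0]
def sides(c,mask,x0,y0,zs):
    """fit a line to each side of the biggest blob; zs=(near,far,left,right) heights; centre, size, angle of x axis"""
    cs,_=cv2.findContours(mask,cv2.RETR_EXTERNAL,cv2.CHAIN_APPROX_NONE)
    uv=unup(max(cs,key=cv2.contourArea)[:,0],x0,y0)
    P=ray(c,uv,0)[:,:2]
    (cx,cy),_,_=cv2.minAreaRect((P*1000).astype(np.float32)); 
    box=cv2.boxPoints(cv2.minAreaRect((P*1000).astype(np.float32)))/1000; ctr=box.mean(0)
    e=[box[1]-box[0],box[2]-box[1]]; ex=max(e,key=lambda d:abs(d[0])/np.linalg.norm(d)); hx=np.linalg.norm(ex)/2
    ex=ex/np.linalg.norm(ex)*np.sign(ex[0]); ey=np.array([-ex[1],ex[0]]); hy=np.linalg.norm(min(e,key=lambda d:abs(d[0])/np.linalg.norm(d)))/2
    q=(P-ctr)@np.c_[ex,ey]; L=[]
    for s,z in zip(("n","f","l","r"),zs):
        a,b,ha,hb=(q[:,0],q[:,1],hx,hy) if s in"nf" else (q[:,1],q[:,0],hy,hx)
        k=(np.abs(b)<.75*hb)&(a*(-1 if s in"nr" else 1)>ha-.012)
        pts=ray(c,uv[k],z)[:,:2]; vx,vy,px,py=cv2.fitLine((pts*1000).astype(np.float32),cv2.DIST_HUBER,0,.01,.01).ravel()
        d=np.array([vx,vy]); L.append((np.array([px,py]),d))
    angs=[]
    for i,(p,d) in enumerate(L):
        t=np.degrees(np.arctan2(d[1],d[0]))-(90 if i<2 else 0); angs.append((t+45+90)%90-45 if False else ((t+90)%180-90))
    w=[2,2,1,1] if hy>hx else [1,1,2,2]
    a=np.average(angs,weights=w); A=np.radians(a); X=np.array([np.cos(A),np.sin(A)]);Y=np.array([-X[1],X[0]])
    n,f,l,rr=[p for p,d in L]
    # side offsets evaluated near the centre
    c0=(n+f)/2; c0=X*(c0@X)+Y*((l+rr)@Y/2)
    def off(Ld,dirn,o): # signed distance from o along dirn to the line
        p,d=Ld; nrm=np.array([-d[1],d[0]]); return ((p-o)@nrm)/(dirn@nrm)
    dn,df,dl,dr=off(L[0],X,c0),off(L[1],X,c0),off(L[2],Y,c0),off(L[3],Y,c0)
    return c0+X*(dn+df)/2+Y*(dl+dr)/2,(df-dn,dl-dr),a,np.round(angs,2)
def box(c,mask):
    n,l,s,_=cv2.connectedComponentsWithStats(mask); return s,l
def mark(c):
    m=cv2.inRange(c["hsv"],(100,120,40),(130,255,255)); s,l=box(c,m); u=proj(c,[.63,-.02,0])[0]
    i=min((i for i in range(1,len(s)) if s[i,4]>200),key=lambda i:np.hypot(*(s[i,:2]+s[i,2:4]/2-u)))
    x,y,w,h=s[i,:4]; x0,y0=x-6,y-6; I=up(c,x0,y0,x+w+6,y+h+6)
    return sides(c,((I[...,2]-I[...,0])>22).astype(np.uint8),x0,y0,(0,0,0,0))
def rackmask(c,x0,y0,x1,y1):
    I=cv2.GaussianBlur(up(c,x0,y0,x1,y1),(0,0),3); bl=I[...,2]-I[...,0]
    return ((I[...,0]-I[...,1]>2.5)&(bl<10)).astype(np.uint8)
def rack(c,roi=(240,125,345,240)):
    m=cv2.morphologyEx(rackmask(c,*roi),cv2.MORPH_OPEN,np.ones((9,9))); m=cv2.morphologyEx(m,cv2.MORPH_CLOSE,np.ones((25,25)))
    return sides(c,m,roi[0],roi[1],(0,.029,.029,.029)),m
def go(x,y,z,phi):
    """shift and twist (in the units of a move) from the present pose; phi = world angle of tool x, tool straight down"""
    from scipy.spatial.transform import Rotation as Ro
    s=r.read_state();R=s["tool_rot"];f=np.radians(phi)
    T=np.array([[np.cos(f),np.sin(f),0],[np.sin(f),-np.cos(f),0],[0,0,-1]])
    print("go",(x,y,z,phi),"T",np.round(R.T@(np.array([x,y,z])-s["eef_pos"]),4).tolist(),"W",np.round(Ro.from_matrix(R.T@T).as_rotvec()/(np.pi/2),4).tolist())
def cans(c):
    I=cv2.GaussianBlur(c["pixels"],(0,0),.6).astype(int)
    out=[]
    m=(((I[...,2]-I[...,1]>-4)&(I[...,0]-I[...,1]>-3)&(I.max(2)-I.min(2)<18)&(I[...,0]>105))|(I.max(2)<70)).astype(np.uint8)
    return m
E
python3 - <<'E'
from h import *
c=cam()
P=c["pixels"]
print("bench",P[150,300],P[240,260],"rack dark",P[208,285],"bright",P[200,289],"can",P[184,170],P[184,162],P[182,154])
print("mark",mark(c)); R,m=rack(c); print("rack",R)
mc=cans(c); s,l=box(c,mc)
for i in range(1,len(s)):
    x,y,w,h,a=s[i]
    if 60<a<800 and 140<y<250: print(s[i].tolist())
M=-c["camera_from_world"][:3,:3].T@c["camera_from_world"][:3,3];print("cam",M)
cv2.imwrite("pics/m0.png",np.vstack([m*255,np.zeros((4,m.shape[1]),np.uint8),cv2.resize(mc[150:250,100:480]*255,(m.shape[1],166))])[:900:1] )
E
```

```text
bench [129 129 116] [131 130 117] rack dark [97 91 87] bright [117 110 103] can [126 124 121] [134 134 136] [66 65 62]
mark (array([633.96347793, -23.27774989]), (np.float64(164.29459636990887), np.float64(276.1968700552694)), np.float64(-7.503669738769531), array([-7.52, -7.55, -7.52, -7.35], dtype=float32))
rack (array([479.671455  , -26.21713159]), (np.float64(119.57057425630853), np.float64(229.61288607230688)), np.float64(-4.643306732177734), array([-4.48, -5.04, -4.85, -3.97], dtype=float32))
[21, 145, 10, 55, 295]
[390, 170, 10, 13, 115]
[401, 174, 22, 5, 71]
[148, 180, 9, 13, 83]
[156, 180, 22, 7, 78]
[55, 201, 27, 32, 76]
[393, 212, 33, 16, 187]
[147, 217, 29, 16, 162]
[353, 218, 10, 14, 103]
[191, 220, 8, 13, 82]
[199, 225, 22, 5, 85]
[363, 225, 22, 9, 82]
cam [0.34953641 0.01163711 1.77169802]
```

Run:
```python
from h import *
go(.385,-.019,.231,175.4)
```

```text
go (0.385, -0.019, 0.231, 175.4) T [-0.3592, -0.4099, 0.0002] W [-0.0004, -0.0001, -0.2168]
```

```bash
python3 -m inch '[{"translation":[-0.3592,-0.4099,0],"twist":[0,0,-0.2168]},{"translation":[-0.3592,-0.4099,0],"twist":[0,0,-0.2168]},{"translation":[-0.3592,-0.4099,0],"twist":[0,0,-0.2168]},{"translation":[-0.3592,-0.4099,0],"twist":[0,0,-0.2168]},{"translation":[-0.3592,-0.4099,0],"twist":[0,0,-0.2168]},{"translation":[-0.3592,-0.4099,0],"twist":[0,0,-0.2168]},{"translation":[-0.3592,-0.4099,0],"twist":[0,0,-0.2168]},{"translation":[-0.3592,-0.4099,0],"twist":[0,0,-0.2168]},{"translation":[-0.3592,-0.4099,0],"twist":[0,0,-0.2168]},{"translation":[-0.3592,-0.4099,0],"twist":[0,0,-0.2168]},{"translation":[-0.3592,-0.4099,0],"twist":[0,0,-0.2168]},{"translation":[-0.3592,-0.4099,0],"twist":[0,0,-0.2168]},{"translation":[-0.3592,-0.4099,0],"twist":[0,0,-0.2168]},{"translation":[-0.3592,-0.4099,0],"twist":[0,0,-0.2168]},{"translation":[-0.3592,-0.4099,0],"twist":[0,0,-0.2168]},{"translation":[-0.3592,-0.4099,0],"twist":[0,0,-0.2168]}]' 0.7
python3 - <<'E'
from h import *
go(.385,-.019,.004,175.4)
E
```

```text
time_s: 1.8
eef_pos: [0.3849, -0.0179, 0.2313]
tool_rot: [[-0.997, 0.078, 0.0], [0.078, 0.997, 0.0], [-0.0, 0.0, -1.0]]
wrist_force: [-0.3, 0.3, 0.1]
grip_width: 0.0597
finger_force: 0.0
go (0.385, -0.019, 0.004, 175.4) T [-0.0001, -0.0011, 0.2273] W [0.0, 0.0001, 0.0013]
```

```bash
python3 -m inch '[{"translation":[0,-0.001,0.05],"twist":[0,0,0]},{"translation":[0,-0.001,0.1],"twist":[0,0,0]},{"translation":[0,-0.001,0.15],"twist":[0,0,0]},{"translation":[0,-0.001,0.19],"twist":[0,0,0]},{"translation":[0,-0.001,0.21],"twist":[0,0,0]},{"translation":[0,-0.001,0.22],"twist":[0,0,0]},{"translation":[0,-0.001,0.2273],"twist":[0,0,0]},{"translation":[0,-0.001,0.2273],"twist":[0,0,0]},{"translation":[0,-0.001,0.2273],"twist":[0,0,0]}]'
python3 -m inch '[{"translation":[-0.010,0.001,0],"twist":[0,0,0]},{"translation":[-0.018,0.002,0],"twist":[0,0,0]},{"translation":[-0.024,0.003,0],"twist":[0,0,0]},{"translation":[-0.030,0.003,0],"twist":[0,0,0]},{"translation":[-0.038,0.004,0],"twist":[0,0,0.002]},{"translation":[-0.047,0.005,0],"twist":[0,0,0.004]},{"translation":[-0.056,0.006,0],"twist":[0,0,0.007]},{"translation":[-0.066,0.007,0],"twist":[0,0,0.010]},{"translation":[-0.076,0.008,0],"twist":[0,0,0.013]},{"translation":[-0.086,0.009,0],"twist":[0,0,0.016]},{"translation":[-0.096,0.010,0],"twist":[0,0,0.019]},{"translation":[-0.106,0.011,0],"twist":[0,0,0.022]},{"translation":[-0.116,0.012,0],"twist":[0,0,0.025]},{"translation":[-0.126,0.013,0],"twist":[0,0,0.028]},{"translation":[-0.136,0.015,0],"twist":[0,0,0.030]},{"translation":[-0.146,0.016,0],"twist":[0,0,0.0322]},{"translation":[-0.154,0.017,0],"twist":[0,0,0.0322]},{"translation":[-0.1627,0.0176,0],"twist":[0,0,0.0322]},{"translation":[-0.1627,0.0176,0],"twist":[0,0,0.0322]}]'
python3 - <<'E'
from h import *
c=cam(); R,m=rack(c); print("rack",R); crop(c,235,120,350,240,5,"r1.png")
E
```

```text
time_s: 2.7
eef_pos: [0.3856, -0.0198, 0.0048]
tool_rot: [[-0.997, 0.08, 0.001], [0.08, 0.997, -0.0], [-0.001, -0.0, -1.0]]
wrist_force: [-0.0, 0.6, -0.5]
grip_width: 0.0595
finger_force: 0.0
time_s: 4.6
eef_pos: [0.5491, -0.0153, 0.0039]
tool_rot: [[-0.991, 0.13, -0.0], [0.13, 0.991, 0.0], [0.0, 0.0, -1.0]]
wrist_force: [0.7, -0.5, 0.2]
grip_width: 0.0598
finger_force: 0.0
rack (array([621.43529334, -25.99327155]), (np.float64(114.36335408481688), np.float64(228.66724079096906)), np.float64(-7.445243835449219), array([-7.66, -7.49, -7.22, -7.15], dtype=float32))
```

View pics/r1.png

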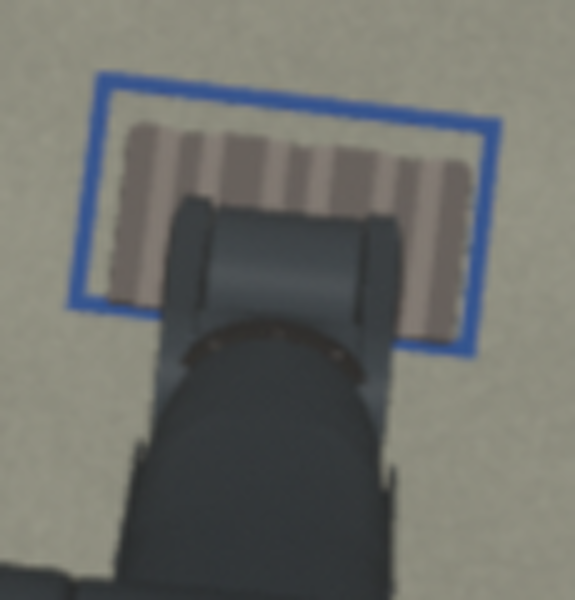

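Picture: the rack is inside the tape, parallel to it, still about 13 mm short of centre towards the far side and 4 mm too far right.

```bash
python3 -m inch '[{"translation":[-0.004,0,0],"twist":[0,0,0]},{"translation":[-0.008,0,0],"twist":[0,0,0]},{"translation":[-0.0125,0,0],"twist":[0,0,0]},{"translation":[-0.0125,0,0],"twist":[0,0,0]},{"translation":[0.02,0,0],"twist":[0,0,0]},{"translation":[0.04,0,-0.05],"twist":[0,0,0]},{"translation":[0.06,-0.02,-0.10],"twist":[0,0,0.1]},{"translation":[0.08,-0.05,-0.14],"twist":[0,0,0.2]},{"translation":[0.10,-0.08,-0.16],"twist":[0,0,0.3]},{"translation":[0.12,-0.12,-0.16],"twist":[0,0,0.4]},{"translation":[0.14,-0.16,-0.16],"twist":[0,0,0.5]},{"translation":[0.16,-0.2,-0.16],"twist":[0,0,0.6]},{"translation":[0.16,-0.22,-0.16],"twist":[0,0,0.7]},{"translation":[0.16,-0.22,-0.16],"twist":[0,0,0.8]},{"translation":[0.16,-0.22,-0.16],"twist":[0,0,0.9]},{"translation":[0.16,-0.22,-0.16],"twist":[0,0,1]},{"translation":[0.16,-0.22,-0.16],"twist":[0,0,1]}]'
python3 - <<'E'
from h import *
c=cam(); R,m=rack(c); print("rack",R,"\nmark",mark(c)); crop(c,235,120,350,240,5,"r2.png")
E
```

```text
time_s: 6.35
eef_pos: [0.3613, -0.2128, 0.1641]
tool_rot: [[0.136, 0.991, 0.001], [0.991, -0.136, -0.001], [-0.001, 0.001, -1.0]]
wrist_force: [0.6, -0.2, -0.5]
grip_width: 0.0598
finger_force: 0.0
rack (array([630.30206776, -27.35778622]), (np.float64(118.61691351119032), np.float64(228.80681178647117)), np.float64(-7.509044647216797), array([-7.36, -7.5 , -7.51, -7.83], dtype=float32)) 
mark (array([633.981177  , -23.28063674]), (np.float64(164.45368327357562), np.float64(276.3687879664444)), np.float64(-7.511706034342448), array([-7.52, -7.55, -7.58, -7.37], dtype=float32))
```

View pics/r2.png

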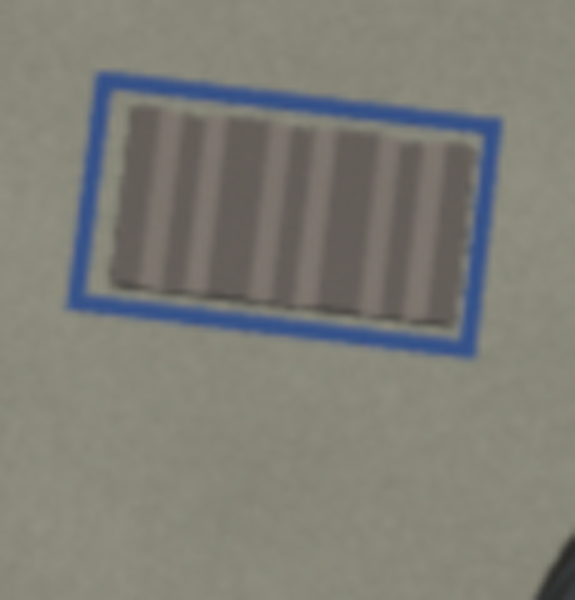

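Picture: the rack (crop 110–475, 103–325) is parallel to the tape. It needs about 3 mm more in X and 4.5 mm to the left.

Run:
```python
from h import *
go(.6113,-.1724,.164,82.5)
c=cam();print(ray(c,[[367,192],[385,132],[454,222],[206,191],[192,130],[111,217]],.05))
```

```text
go (0.6113, -0.1724, 0.164, 82.5) T [0.0745, 0.242, 0.0003] W [0.0006, 0.0003, -0.0049]
[[ 0.52620183 -0.26617513  0.05      ]
 [ 0.72328357 -0.32987299  0.05      ]
 [ 0.42604733 -0.54467587  0.05      ]
 [ 0.53467103  0.25646888  0.05      ]
 [ 0.73636195  0.30291233  0.05      ]
 [ 0.45316391  0.56361515  0.05      ]]
```

```bash
python3 -m inch '[{"translation":[0.015,0.05,0],"twist":[0,0,-0.005]},{"translation":[0.03,0.1,0],"twist":[0,0,-0.005]},{"translation":[0.045,0.15,0],"twist":[0,0,-0.005]},{"translation":[0.06,0.2,0],"twist":[0,0,-0.005]},{"translation":[0.0745,0.242,0.02],"twist":[0,0,-0.005]},{"translation":[0.0745,0.242,0.06],"twist":[0,0,-0.005]},{"translation":[0.0745,0.242,0.1],"twist":[0,0,-0.005]},{"translation":[0.0745,0.242,0.13],"twist":[0,0,-0.005]},{"translation":[0.0745,0.242,0.15],"twist":[0,0,-0.005]},{"translation":[0.0745,0.242,0.16],"twist":[0,0,-0.005]},{"translation":[0.0745,0.242,0.16],"twist":[0,0,-0.005]},{"translation":[0.0845,0.242,0.16],"twist":[0,0,-0.005]},{"translation":[0.0905,0.242,0.16],"twist":[0,0,-0.005]},{"translation":[0.0945,0.242,0.16],"twist":[0,0,-0.005]},{"translation":[0.0975,0.242,0.16],"twist":[0,0,-0.005]},{"translation":[0.0995,0.242,0.16],"twist":[0,0,-0.005]},{"translation":[0.0995,0.242,0.16],"twist":[0,0,-0.005]}]'
python3 -m inch '[{"translation":[-0.02,0,0],"twist":[0,0,0]},{"translation":[-0.03,0,-0.05],"twist":[0,0,0]},{"translation":[-0.03,-0.05,-0.1],"twist":[0,0,0]},{"translation":[-0.03,-0.1,-0.13],"twist":[0,0,0]},{"translation":[-0.02,-0.15,-0.13],"twist":[0,0,-0.1]},{"translation":[0,-0.2,-0.13],"twist":[0,0,-0.2]},{"translation":[0,-0.24,-0.13],"twist":[0,0,-0.3]},{"translation":[0,-0.24,-0.13],"twist":[0,0,-0.4]},{"translation":[0,-0.24,-0.13],"twist":[0,0,-0.5]}]'
python3 - <<'E'
from h import *
c=cam(); R,m=rack(c); print("rack",R,"\nmark",mark(c)); crop(c,235,120,350,240,5,"r3.png")
E
```

```text
time_s: 8.15
eef_pos: [0.6149, -0.1458, 0.0052]
tool_rot: [[0.122, 0.993, 0.002], [0.993, -0.122, -0.001], [-0.001, 0.002, -1.0]]
wrist_force: [0.1, -3.3, 4.0]
grip_width: 0.0594
finger_force: 1.9
time_s: 9.05
eef_pos: [0.3736, -0.1149, 0.1344]
tool_rot: [[-0.592, 0.806, -0.0], [0.806, 0.592, 0.0], [0.001, -0.0, -1.0]]
wrist_force: [0.0, -0.3, 0.2]
grip_width: 0.0597
finger_force: 0.0
rack (array([630.58659387, -20.20397963]), (np.float64(118.36250708634282), np.float64(229.6717733813146)), np.float64(-7.22573979695638), array([-7.04, -7.52, -7.12, -7.12], dtype=float32)) 
mark (array([633.96297954, -23.30254968]), (np.float64(164.44712066053697), np.float64(276.30562602809994)), np.float64(-7.517233530680339), array([-7.53, -7.56, -7.56, -7.37], dtype=float32))
```

Run:
```python
from h import *
go(.5401,-.0083,.134,172.5)
```

```text
go (0.5401, -0.0083, 0.134, 172.5) T [-0.013, 0.1963, 0.0008] W [0.0002, 0.0005, -0.5076]
```

```bash
python3 -m inch '[{"translation":[-0.013,0.05,0],"twist":[0,0,-0.09]},{"translation":[-0.013,0.1,0],"twist":[0,0,-0.18]},{"translation":[-0.013,0.15,0],"twist":[0,0,-0.27]},{"translation":[-0.013,0.1963,0],"twist":[0,0,-0.36]},{"translation":[-0.013,0.1963,0.02],"twist":[0,0,-0.45]},{"translation":[-0.013,0.1963,0.05],"twist":[0,0,-0.5076]},{"translation":[-0.013,0.1963,0.08],"twist":[0,0,-0.5076]},{"translation":[-0.013,0.1963,0.11],"twist":[0,0,-0.5076]},{"translation":[-0.013,0.1963,0.13],"twist":[0,0,-0.5076]},{"translation":[-0.013,0.1963,0.13],"twist":[0,0,-0.5076]},{"translation":[-0.013,0.1963,0.13],"twist":[0,0,-0.5076]}]'
python3 - <<'E'
from h import *
go(.5649,-.0116,.004,172.5)
E
```

```text
time_s: 10.2
eef_pos: [0.5429, -0.0113, 0.0045]
tool_rot: [[-0.989, 0.147, 0.0], [0.147, 0.989, 0.0], [-0.0, 0.0, -1.0]]
wrist_force: [-0.2, -0.1, 0.4]
grip_width: 0.0599
finger_force: 0.0
go (0.5649, -0.0116, 0.004, 172.5) T [-0.0218, 0.0029, 0.0005] W [0.0001, 0.0001, -0.0108]
```

```bash
python3 -m inch '[{"translation":[-0.008,0.001,0],"twist":[0,0,-0.0108]},{"translation":[-0.013,0.003,0],"twist":[0,0,-0.0108]},{"translation":[-0.016,0.003,0],"twist":[0,0,-0.0108]},{"translation":[-0.019,0.003,0],"twist":[0,0,-0.0108]},{"translation":[-0.021,0.003,0],"twist":[0,0,-0.0108]},{"translation":[-0.021,0.003,0],"twist":[0,0,-0.0108]},{"translation":[-0.021,0.003,0],"twist":[0,0,-0.0108]}]'
python3 - <<'E'
from h import *
go(.5649,-.0116,.004,172.5)
E
python3 -m inch '[{"translation":[0.02,0,0],"twist":[0,0,0]},{"translation":[0.05,0.04,-0.04],"twist":[0,0,0.08]},{"translation":[0.05,0.09,-0.08],"twist":[0,0,0.16]},{"translation":[0.05,0.14,-0.12],"twist":[0,0,0.24]},{"translation":[0.05,0.19,-0.13],"twist":[0,0,0.32]},{"translation":[0.05,0.2,-0.13],"twist":[0,0,0.4]},{"translation":[0.05,0.2,-0.13],"twist":[0,0,0.5]},{"translation":[0.05,0.2,-0.13],"twist":[0,0,0.6]},{"translation":[0.05,0.2,-0.13],"twist":[0,0,0.7]},{"translation":[0.05,0.2,-0.13],"twist":[0,0,0.8]},{"translation":[0.05,0.2,-0.13],"twist":[0,0,0.9]},{"translation":[0.05,0.2,-0.13],"twist":[0,0,1]},{"translation":[0.05,0.2,-0.13],"twist":[0,0,1]},{"translation":[0.05,0.2,-0.13],"twist":[0,0,1]}]'
python3 - <<'E'
from h import *
c=cam(); R,m=rack(c); print("rack",R,"\nmark",mark(c)); crop(c,235,120,350,240,5,"r3.png")
d=mark(c)[0]/1000
Y=np.array([.1305,.9914]); p=d+Y*.160; go(p[0],p[1],.134,82.5)
E
```

```text
time_s: 10.9
eef_pos: [0.5629, -0.0112, 0.0041]
tool_rot: [[-0.992, 0.129, -0.002], [0.129, 0.992, 0.0], [0.002, 0.0, -1.0]]
wrist_force: [-5.1, 2.2, 3.8]
grip_width: 0.0594
finger_force: 2.6
go (0.5649, -0.0116, 0.004, 172.5) T [-0.002, -0.0001, 0.0] W [0.0001, -0.0014, 0.0009]
time_s: 12.3
eef_pos: [0.5401, 0.1933, 0.1342]
tool_rot: [[0.13, 0.992, 0.0], [0.992, -0.13, 0.0], [0.0, 0.0, -1.0]]
wrist_force: [-0.2, -0.6, 0.1]
grip_width: 0.06
finger_force: 0.0
rack (array([632.56388828, -20.9162612 ]), (np.float64(118.65018530026202), np.float64(230.0093131163948)), np.float64(-7.460378011067708), array([-7.43, -7.37, -7.31, -7.85], dtype=float32)) 
mark (array([633.96933235, -23.2955618 ]), (np.float64(164.5867074913619), np.float64(276.45239058047355)), np.float64(-7.51418940226237), array([-7.51, -7.55, -7.63, -7.35], dtype=float32))
go (np.float64(0.654849332347733), np.float64(0.1353284381976306), 0.134, 82.5) T [-0.0427, 0.1212, 0.0002] W [0.0001, -0.0, 0.0016]
```

View pics/r3.png

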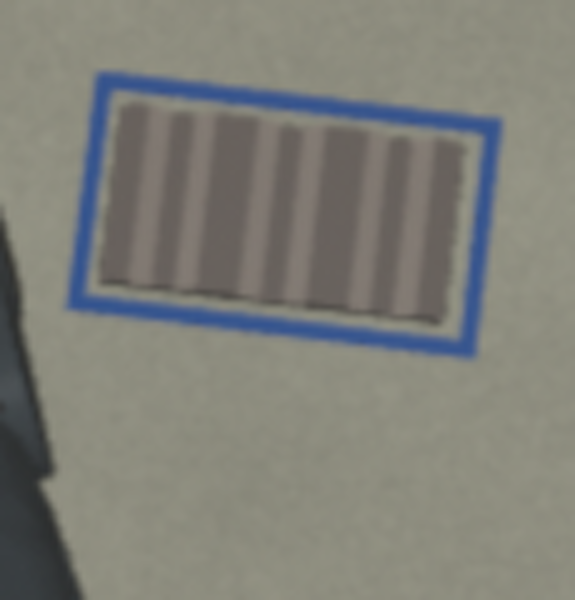

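Picture: the rack is square, about 2 mm too far left and just under 2 mm short in X. I'll finish with fine pushes.

```bash
python3 -m inch '[{"translation":[-0.0215,0.05,0],"twist":[0,0,0]},{"translation":[-0.0427,0.1,0],"twist":[0,0,0]},{"translation":[-0.0427,0.1195,0.02],"twist":[0,0,0]},{"translation":[-0.0427,0.1195,0.06],"twist":[0,0,0]},{"translation":[-0.0427,0.1195,0.1],"twist":[0,0,0]},{"translation":[-0.0427,0.1195,0.12],"twist":[0,0,0]},{"translation":[-0.0427,0.1195,0.13],"twist":[0,0,0]},{"translation":[-0.0427,0.1195,0.13],"twist":[0,0,0]},{"translation":[-0.0427,0.1195,0.13],"twist":[0,0,0]},{"translation":[-0.0427,0.1195,0.13],"twist":[0,0,0]}]'
python3 - <<'E'
from h import *
d=np.array([.63397,-.0233])
X=np.array([.9914,-.1305]);Y=np.array([.1305,.9914]); p=d+Y*.1262-.0017*X; go(p[0],p[1],.004,82.5)
E
```

```text
time_s: 13.35
eef_pos: [0.6539, 0.1356, 0.0057]
tool_rot: [[0.129, 0.992, 0.002], [0.992, -0.129, 0.0], [0.001, 0.002, -1.0]]
wrist_force: [0.3, 1.1, -0.0]
grip_width: 0.0599
finger_force: 0.0
go (np.float64(0.6487537200000001), np.float64(0.10203653), 0.004, 82.5) T [-0.034, -0.0008, 0.0017] W [0.0015, -0.0004, 0.0011]
```

```bash
python3 -m inch '[{"translation":[-0.015,-0.001,0.001],"twist":[0,0,0]},{"translation":[-0.023,-0.001,0.001],"twist":[0,0,0]},{"translation":[-0.028,-0.001,0.001],"twist":[0,0,0]},{"translation":[-0.031,-0.001,0.001],"twist":[0,0,0]},{"translation":[-0.033,-0.001,0.001],"twist":[0,0,0]},{"translation":[-0.034,-0.001,0.001],"twist":[0,0,0]},{"translation":[-0.034,-0.001,0.001],"twist":[0,0,0]},{"translation":[-0.034,-0.001,0.001],"twist":[0,0,0]}]'
python3 -m inch '[{"translation":[0.02,0,0],"twist":[0,0,0]},{"translation":[0.04,0,-0.04],"twist":[0,0,0]},{"translation":[0.05,-0.05,-0.08],"twist":[0,0,-0.08]},{"translation":[0.06,-0.1,-0.12],"twist":[0,0,-0.16]},{"translation":[0.06,-0.15,-0.13],"twist":[0,0,-0.24]},{"translation":[0.04,-0.2,-0.13],"twist":[0,0,-0.33]},{"translation":[0,-0.21,-0.13],"twist":[0,0,-0.42]},{"translation":[0,-0.21,-0.13],"twist":[0,0,-0.51]},{"translation":[0,-0.21,-0.13],"twist":[0,0,-0.6]},{"translation":[0,-0.21,-0.13],"twist":[0,0,-0.7]},{"translation":[0,-0.21,-0.13],"twist":[0,0,-0.8]},{"translation":[0,-0.21,-0.13],"twist":[0,0,-0.9]},{"translation":[0,-0.21,-0.13],"twist":[0,0,-1]},{"translation":[0,-0.21,-0.13],"twist":[0,0,-1]}]'
python3 - <<'E'
from h import *
c=cam(); R,m=rack(c); print("rack",R,"\nmark",mark(c))
d=np.array([.63397,-.0233]);X=np.array([.9914,-.1305]);p=d-X*.095; go(p[0],p[1],.134,172.5)
E
```

```text
time_s: 14.15
eef_pos: [0.6478, 0.1022, 0.0032]
tool_rot: [[0.129, 0.992, 0.001], [0.992, -0.129, 0.0], [0.0, 0.001, -1.0]]
wrist_force: [0.4, 4.4, 2.5]
grip_width: 0.0597
finger_force: 2.0
time_s: 15.55
eef_pos: [0.4393, 0.1296, 0.1329]
tool_rot: [[-0.992, 0.125, -0.0], [0.125, 0.992, -0.0], [0.0, -0.0, -1.0]]
wrist_force: [0.3, -0.5, 0.3]
grip_width: 0.0597
finger_force: 0.0
rack (array([632.08315625, -23.99414665]), (np.float64(118.57312311497722), np.float64(230.0518955974312)), np.float64(-7.5022023518880205), array([-7.46, -7.68, -7.08, -7.66], dtype=float32)) 
mark (array([633.96867411, -23.28282204]), (np.float64(164.45331332226147), np.float64(276.37368254080786)), np.float64(-7.501516977945964), array([-7.5 , -7.55, -7.53, -7.37], dtype=float32))
go (np.float64(0.539787), np.float64(-0.0109025), 0.134, 172.5) T [-0.1176, -0.1265, -0.0011] W [-0.0002, -0.0002, 0.0017]
```

```bash
python3 -m inch '[{"translation":[-0.035,-0.035,0],"twist":[0,0,0.0017]},{"translation":[-0.07,-0.07,0],"twist":[0,0,0.0017]},{"translation":[-0.1,-0.1,0],"twist":[0,0,0.0017]},{"translation":[-0.1176,-0.1265,0.01],"twist":[0,0,0.0017]},{"translation":[-0.1176,-0.1265,0.05],"twist":[0,0,0.0017]},{"translation":[-0.1176,-0.1265,0.09],"twist":[0,0,0.0017]},{"translation":[-0.1176,-0.1265,0.12],"twist":[0,0,0.0017]},{"translation":[-0.1176,-0.1265,0.13],"twist":[0,0,0.0017]},{"translation":[-0.1176,-0.1265,0.13],"twist":[0,0,0.0017]},{"translation":[-0.1176,-0.1265,0.13],"twist":[0,0,0.0017]}]'
python3 - <<'E'
from h import *
d=np.array([.63397,-.0233]);X=np.array([.9914,-.1305]);p=d-X*.0702; go(p[0],p[1],.004,172.5)
E
```

```text
time_s: 16.6
eef_pos: [0.5405, -0.0115, 0.0042]
tool_rot: [[-0.991, 0.133, 0.002], [0.133, 0.991, -0.0], [-0.002, -0.0, -1.0]]
wrist_force: [0.0, -0.4, 0.9]
grip_width: 0.0598
finger_force: 0.0
go (np.float64(0.5643737200000001), np.float64(-0.014138900000000001), 0.004, 172.5) T [-0.024, 0.0006, 0.0002] W [-0.0, 0.001, -0.0014]
```

```bash
cat >> h.py <<'E'
def can(c,u,v,w=22,z=.024):
    """lying canister near pixel u,v: centre on plane z, world angle of axis (cap end), apparent size mm"""
    x0,y0,x1,y1=u-w,v-w,u+w,v+w; I=cv2.GaussianBlur(up(c,x0,y0,x1,y1),(0,0),2)
    m=(I[...,2]-(I[...,0]+I[...,1])/2>-8).astype(np.uint8); m=cv2.morphologyEx(m,cv2.MORPH_OPEN,np.ones((11,11)))
    s,l=box(c,m); k=min(range(1,len(s)),key=lambda i:np.hypot(*(s[i,:2]+s[i,2:4]/2-[w*K,w*K]))+(1e4 if s[i,4]<3000 else 0))
    cs,_=cv2.findContours((l==k).astype(np.uint8),cv2.RETR_EXTERNAL,cv2.CHAIN_APPROX_NONE)
    P=ray(c,unup(max(cs,key=cv2.contourArea)[:,0],x0,y0),z)[:,:2]*1000
    b=cv2.boxPoints(cv2.minAreaRect(P.astype(np.float32))); e=max(b[1]-b[0],b[2]-b[1],key=np.linalg.norm)
    V,U=np.where((l==k)&(I.max(2)<85)); cap=ray(c,unup([[U.mean(),V.mean()]],x0,y0),z)[0,:2]*1000 if len(U) else b.mean(0)
    if e@(cap-b.mean(0))<0: e=-e
    return np.round(b.mean(0),1),round(float(np.degrees(np.arctan2(e[1],e[0]))),1),np.round(sorted([np.linalg.norm(b[1]-b[0]),np.linalg.norm(b[2]-b[1])]),1)
E
python3 -m inch '[{"translation":[-0.01,0.0006,0],"twist":[0,0,0]},{"translation":[-0.016,0.0006,0],"twist":[0,0,0]},{"translation":[-0.02,0.0006,0],"twist":[0,0,0]},{"translation":[-0.022,0.0006,0],"twist":[0,0,0]},{"translation":[-0.024,0.0006,0],"twist":[0,0,0]},{"translation":[-0.024,0.0006,0],"twist":[0,0,0]},{"translation":[-0.024,0.0006,0],"twist":[0,0,0]},{"translation":[0.01,0,0],"twist":[0,0,0]},{"translation":[0.04,0,-0.04],"twist":[0,0,0]},{"translation":[0.09,0,-0.08],"twist":[0,0,0.08]},{"translation":[0.13,0,-0.12],"twist":[0,0,0.16]},{"translation":[0.17,0,-0.16],"twist":[0,0,0.24]},{"translation":[0.18,0,-0.17],"twist":[0,0,0.3]},{"translation":[0.18,0,-0.17],"twist":[0,0,0.3]}]' 1
python3 - <<'E'
from h import *
c=cam(); R,m=rack(c); print("rack",R)
for u,v in [(164,184),(163,222),(207,227),(407,177),(409,217),(369,228)]: print(u,v,can(c,u,v))
E
```

```text
time_s: 18.0
eef_pos: [0.3603, 0.0123, 0.176]
tool_rot: [[-0.822, 0.57, 0.006], [0.57, 0.822, -0.001], [-0.005, 0.003, -1.0]]
wrist_force: [-0.4, 0.4, 0.1]
grip_width: 0.0855
finger_force: 0.0
rack (array([632.29851761, -24.01428889]), (np.float64(118.03490930112629), np.float64(229.88075877654194)), np.float64(-7.634098052978516), array([-7.66, -7.78, -7.27, -7.67], dtype=float32))
164 184 (array([559.5, 399.3], dtype=float32), 95.2, array([ 46.1, 107.4], dtype=float32))
163 222 (array([434.2, 402.2], dtype=float32), 102.0, array([ 46.6, 107.5], dtype=float32))
207 227 (array([421.3, 257.6], dtype=float32), 89.4, array([ 45.9, 104.5], dtype=float32))
407 177 (array([ 580.4, -401.4], dtype=float32), 89.4, array([ 45.5, 109.8], dtype=float32))
409 217 (array([ 446. , -407.5], dtype=float32), 109.9, array([ 46.7, 110.9], dtype=float32))
369 228 (array([ 418. , -273.7], dtype=float32), 83.7, array([ 46.7, 106.5], dtype=float32))
```

```bash
python3 - <<'E'
s=open('h.py').read()
s=s.replace("    if e@(cap-b.mean(0))<0: e=-e\n","""    for _ in range(2):
        e=e/np.linalg.norm(e); nn=np.array([-e[1],e[0]]); q=(P-b.mean(0))@np.c_[e,nn]; ds=[]
        for sg in(1,-1):
            g=P[(np.abs(q[:,0])<32)&(q[:,1]*sg>12)]; d=cv2.fitLine(g.astype(np.float32),cv2.DIST_HUBER,0,.01,.01).ravel()[:2]; ds.append(d*np.sign(d@e))
        e=ds[0]+ds[1]
    sp=np.degrees(np.arccos(min(1,ds[0]@ds[1])))
    if e@(cap-b.mean(0))<0: e=-e
""").replace("np.linalg.norm(b[2]-b[1])]),1)","np.linalg.norm(b[2]-b[1])]),1),round(float(sp),1)")
open('h.py','w').write(s)
E
python3 - <<'E'
from h import *
c=cam()
for u,v in [(164,184),(163,222),(207,227),(407,177),(409,217),(369,228)]: print(u,v,can(c,u,v))
w=22;K2=K;ims=[]
for u,v in [(369,228),(409,217)]:
    I=cv2.GaussianBlur(up(c,u-w,v-w,u+w,v+w),(0,0),2);m=(I[...,2]-(I[...,0]+I[...,1])/2>-8)
    I[m,1]+=60; ims.append(I.clip(0,255).astype(np.uint8))
cv2.imwrite("pics/c1.png",np.hstack(ims)[...,::-1])
E
```

```text
164 184 (array([559.8, 399.1], dtype=float32), 69.9, array([ 46.4, 107.4], dtype=float32), 17.2)
163 222 (array([434.7, 402.2], dtype=float32), 81.8, array([ 47.1, 107.5], dtype=float32), 0.9)
207 227 (array([421.6, 257.6], dtype=float32), 102.5, array([ 45.3, 104.4], dtype=float32), 35.6)
407 177 (array([ 578.8, -401.4], dtype=float32), 83.0, array([ 46. , 109.6], dtype=float32), 84.3)
409 217 (array([ 443.8, -408.3], dtype=float32), 96.7, array([ 46.4, 110.8], dtype=float32), 47.3)
369 228 (array([ 410.6, -273.9], dtype=float32), 89.4, array([ 46.1, 106.6], dtype=float32), 53.7)
```

View pics/c1.png

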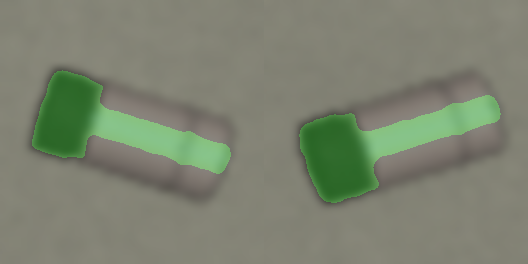

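The mask missed the reddish sides of the canisters (crop rows 70–200). I'm switching to a green-excess test.

```bash
sed -i 's|m=(I\[...,2\]-(I\[...,0\]+I\[...,1\])/2>-8).astype|m=(I[...,1]-(I[...,0]+I[...,2])/2<3.5).astype|' h.py
python3 - <<'E'
from h import *
c=cam()
for u,v in [(164,184),(163,222),(207,227),(407,177),(409,217),(369,228)]: print(u,v,can(c,u,v))
E
```

```text
164 184 (array([562.3, 399.6], dtype=float32), 98.1, array([ 49.1, 106.2], dtype=float32), 1.3)
163 222 (array([435.1, 402.5], dtype=float32), 103.0, array([ 49.5, 108.2], dtype=float32), 1.9)
207 227 (array([418.6, 257.8], dtype=float32), 84.4, array([ 48.5, 105.4], dtype=float32), 1.5)
407 177 (array([ 578.5, -401.3], dtype=float32), 85.5, array([ 48.8, 108.9], dtype=float32), 1.4)
409 217 (array([ 443.8, -407.9], dtype=float32), 106.7, array([ 49.1, 110.5], dtype=float32), 2.1)
369 228 (array([ 409.8, -273.5], dtype=float32), 71.4, array([ 49. , 107.3], dtype=float32), 1.3)
```

```bash
cat >> h.py <<'E'
from scipy.spatial.transform import Rotation as Ro
def pose(x,y,z,phi):
    f=np.radians(phi); return np.array([[np.cos(f),np.sin(f),0],[np.sin(f),-np.cos(f),0],[0,0,-1]]),np.array([x,y,z])
def rel(A,B): return np.round(A[0].T@(B[1]-A[1]),4).tolist(),np.round(Ro.from_matrix(A[0].T@B[0]).as_rotvec()/(np.pi/2),4).tolist()
def now():
    s=r.read_state(); return s["tool_rot"],s["eef_pos"]
SLOT=dict(a=(-73,40.9),b=(0,40.9),c=(73,40.9),ab=(-36.5,72.1),bc=(36.5,72.1),ap=(0,103.3))
def slot(name,rk,dz=-.007):
    (x,y),a=rk; A=np.radians(a); oy,z=SLOT[name]; return x/1000-np.sin(A)*oy/1000,y/1000+np.cos(A)*oy/1000,z/1000+dz
def plan(pick,phi,name,rk,phid,hi=.16):
    x,y=np.array(pick)/1000; p=pose(x,y,.017,phi); px,py,pz=slot(name,rk)
    print("A above pick",rel(now(),pose(x,y,hi,phi)),"then down",round(hi-.017,4))
    print("B lift, above place",rel(p,pose(px,py,hi,phid)),"then down",round(hi-pz,4))
E
python3 - <<'E'
from h import *
plan((418.6,257.8),84.4,"c",((632.3,-24.0),-7.55),172.45)
E
```

```text
A above pick ([0.0926, 0.2346, 0.0129], [0.0007, 0.0004, 0.6788]) then down 0.143
B lift, above place ([-0.1866, 0.2427, -0.143], [0.0, 0.0, -0.9783]) then down 0.1261
```

```bash
python3 -m inch '[{"translation":[0.02,0.045,0],"twist":[0,0,0.09]},{"translation":[0.04,0.09,0],"twist":[0,0,0.18]},{"translation":[0.06,0.135,0],"twist":[0,0,0.27]},{"translation":[0.08,0.18,0],"twist":[0,0,0.36]},{"translation":[0.0926,0.225,0],"twist":[0,0,0.45]},{"translation":[0.0926,0.2346,0.013],"twist":[0,0,0.54]},{"translation":[0.0926,0.2346,0.03],"twist":[0,0,0.63]},{"translation":[0.0926,0.2346,0.06],"twist":[0,0,0.6788]},{"translation":[0.0926,0.2346,0.08],"twist":[0,0,0.6788]},{"translation":[0.0926,0.2346,0.08],"twist":[0,0,0.6788]},{"translation":[0.0926,0.2346,0.08],"twist":[0,0,0.6788]}]' 1 60
python3 - <<'E'
from h import *
print(rel(now(),pose(.4186,.2578,.017,84.4)))
E
```

```text
time_s: 19.25
eef_pos: [0.4183, 0.2578, 0.0922]
tool_rot: [[0.098, 0.995, -0.002], [0.995, -0.098, -0.001], [-0.001, -0.002, -1.0]]
wrist_force: [0.2, -0.0, -0.6]
grip_width: 0.0854
finger_force: 0.0
([0.0001, 0.0004, 0.0752], [-0.001, 0.0006, -0.0001])
```

```bash
python3 -m inch '[{"translation":[0,0,0.03],"twist":[0,0,0]},{"translation":[0,0,0.055],"twist":[0,0,0]},{"translation":[0,0,0.07],"twist":[0,0,0]},{"translation":[0,0,0.075],"twist":[0,0,0]},{"translation":[0,0,0.075],"twist":[0,0,0]},{"translation":[0,0,0.075],"twist":[0,0,0]}]'
python3 -m inch '[{"translation":[0,0,0],"twist":[0,0,0]},{"translation":[0,0,0],"twist":[0,0,0]},{"translation":[0,0,0],"twist":[0,0,0]},{"translation":[0,0,0],"twist":[0,0,0]},{"translation":[0,0,0],"twist":[0,0,0]},{"translation":[0,0,0],"twist":[0,0,0]}]' 0 60
python3 -m inch '[{"translation":[0,0,-0.03],"twist":[0,0,0]},{"translation":[0,0,-0.08],"twist":[0,0,0]},{"translation":[0,0,-0.12],"twist":[0,0,0]},{"translation":[-0.01,0.02,-0.143],"twist":[0,0,-0.06]}]'
python3 - <<'E'
from h import *
px,py,pz=slot("c",((632.3,-24.0),-7.55)); print(rel(now(),pose(px,py,.16,172.45)),pz)
c=cam();c2=cam("scene")
u,v=np.round(proj(c,now()[1])[0]).astype(int); a=up(c,u-35,v-35,u+35,v+35)
u,v=np.round(proj(c2,now()[1])[0]).astype(int); b=up(c2,u-35,v-35,u+35,v+35)
cv2.imwrite("pics/g1.png",np.hstack([a,b])[:600,:800,::-1].clip(0,255))
E
```

```text
time_s: 19.85
eef_pos: [0.4188, 0.2581, 0.019]
tool_rot: [[0.098, 0.995, 0.001], [0.995, -0.098, 0.001], [0.001, 0.001, -1.0]]
wrist_force: [0.4, 0.2, 0.2]
grip_width: 0.0853
finger_force: 0.0
time_s: 20.45
eef_pos: [0.4184, 0.258, 0.0189]
tool_rot: [[0.099, 0.995, 0.001], [0.995, -0.099, 0.0], [0.001, 0.001, -1.0]]
wrist_force: [-2.8, -1.8, 11.5]
grip_width: 0.0462
finger_force: 59.7
time_s: 20.85
eef_pos: [0.4366, 0.2468, 0.1642]
tool_rot: [[0.002, 1.0, 0.002], [1.0, -0.002, 0.001], [0.001, 0.002, -1.0]]
wrist_force: [1.7, 0.6, -2.5]
grip_width: 0.0456
finger_force: 63.5
([-0.198, 0.2058, 0.0044], [0.0019, 0.0003, -0.9175]) 0.0339[ WARN:0@0.589] global loadsave.cpp:1063 imwrite_ Unsupported depth image for selected encoder is fallbacked to CV_8U.
```

View pics/g1.png

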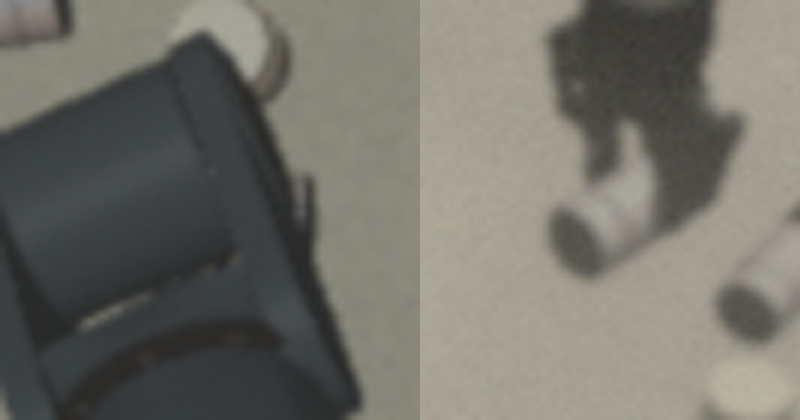

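Picture: the canister (scene crop 555–700, 165–275) is held level but only by the fingertips: width 45.6 mm, so the contact is above the axis. I'll set it down and re-grip deeper.

```bash
python3 -m inch '[{"translation":[0,0,0.05],"twist":[0,0,0]},{"translation":[0,0,0.1],"twist":[0,0,0]},{"translation":[0,0,0.13],"twist":[0,0,0]},{"translation":[0,0,0.14],"twist":[0,0,0]},{"translation":[0,0,0.144],"twist":[0,0,0]},{"translation":[0,0,0.144],"twist":[0,0,0]},{"translation":[0,0,0.144],"twist":[0,0,0]}]'
python3 -m inch '[{"translation":[0,0,0],"twist":[0,0,0]},{"translation":[0,0,0],"twist":[0,0,0]},{"translation":[0,0,0],"twist":[0,0,0]},{"translation":[0,0,0.004],"twist":[0,0,0]},{"translation":[0,0,0.0075],"twist":[0,0,0]},{"translation":[0,0,0.0075],"twist":[0,0,0]},{"translation":[0,0,0.0075],"twist":[0,0,0]}]' 0.8
python3 -m inch '[{"translation":[0,0,0],"twist":[0,0,0]},{"translation":[0,0,0],"twist":[0,0,0]},{"translation":[0,0,0],"twist":[0,0,0]},{"translation":[0,0,0],"twist":[0,0,0]},{"translation":[0,0,0],"twist":[0,0,0]}]' 0 60
```

```text
time_s: 21.65
eef_pos: [0.4341, 0.2448, 0.0188]
tool_rot: [[0.006, 1.0, -0.006], [1.0, -0.006, -0.003], [-0.003, -0.006, -1.0]]
wrist_force: [-20.8, -12.2, 41.4]
grip_width: 0.0458
finger_force: 67.9
time_s: 22.35
eef_pos: [0.4369, 0.2459, 0.0092]
tool_rot: [[0.005, 1.0, -0.0], [1.0, -0.005, -0.0], [-0.0, -0.0, -1.0]]
wrist_force: [-0.2, -0.9, -0.4]
grip_width: 0.0683
finger_force: 0.0
time_s: 22.85
eef_pos: [0.437, 0.2459, 0.0099]
tool_rot: [[0.005, 1.0, 0.0], [1.0, -0.005, 0.0], [0.0, 0.0, -1.0]]
wrist_force: [-1.8, -1.1, 4.7]
grip_width: 0.0463
finger_force: 60.7
```

Run:
```python
from h import *
px,py,pz=slot("c",((632.3,-24.0),-7.55)); print(rel(now(),pose(px,py,.16,172.45)),pz+.007-.014)
```

```text
([-0.1966, 0.2058, -0.1501], [0.0001, 0.0, -0.919]) 0.0269
```

```bash
python3 -m inch '[{"translation":[0,0,-0.03],"twist":[0,0,0]},{"translation":[0,0,-0.07],"twist":[0,0,0]},{"translation":[0,0,-0.11],"twist":[0,0,0]},{"translation":[-0.01,0.01,-0.15],"twist":[0,0,-0.05]},{"translation":[-0.03,0.03,-0.15],"twist":[0,0,-0.13]},{"translation":[-0.05,0.05,-0.15],"twist":[0,0,-0.21]},{"translation":[-0.075,0.075,-0.15],"twist":[0,0,-0.3]},{"translation":[-0.1,0.1,-0.15],"twist":[0,0,-0.39]},{"translation":[-0.125,0.125,-0.15],"twist":[0,0,-0.48]},{"translation":[-0.15,0.15,-0.15],"twist":[0,0,-0.57]},{"translation":[-0.17,0.175,-0.15],"twist":[0,0,-0.66]},{"translation":[-0.19,0.195,-0.15],"twist":[0,0,-0.75]},{"translation":[-0.1966,0.2058,-0.15],"twist":[0,0,-0.84]},{"translation":[-0.1966,0.2058,-0.15],"twist":[0,0,-0.919]},{"translation":[-0.1966,0.2058,-0.15],"twist":[0,0,-0.919]},{"translation":[-0.1966,0.2058,-0.15],"twist":[0,0,-0.919]}]'
python3 - <<'E'
from h import *
px,py,pz=slot("c",((632.3,-24.0),-7.55)); print(rel(now(),pose(px,py,.029,172.45)))
c=cam("scene")
u,v=np.round(proj(c,now()[1])[0]).astype(int)
cv2.imwrite("pics/g2.png",up(c,u-50,v-40,u+50,v+40)[...,::-1].clip(0,255).astype(np.uint8))
E
```

```text
time_s: 24.45
eef_pos: [0.6416, 0.0485, 0.1593]
tool_rot: [[-0.991, 0.135, -0.001], [0.135, 0.991, 0.0], [0.001, -0.0, -1.0]]
wrist_force: [-0.0, -0.6, -1.1]
grip_width: 0.0463
finger_force: 62.4
([-0.0004, -0.0001, 0.1303], [-0.0, -0.0004, -0.0023])
```

View pics/g2.png

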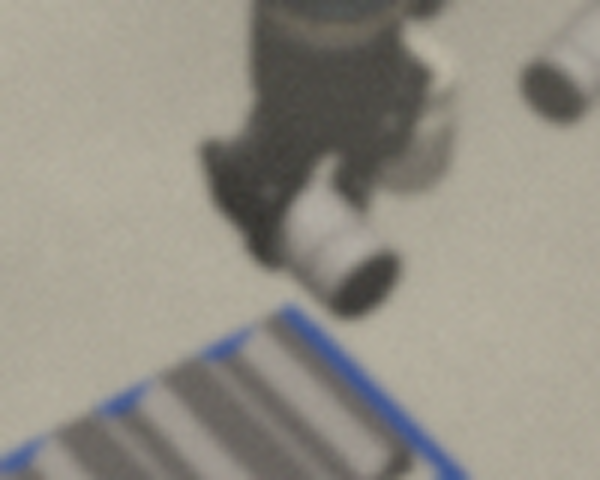

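Picture: the canister is held level and lined up with the left groove (groove at crop 250–400, 330–460).

```bash
python3 -m inch '[{"translation":[0,0,0.04],"twist":[0,0,-0.002]},{"translation":[0,0,0.08],"twist":[0,0,-0.002]},{"translation":[0,0,0.105],"twist":[0,0,-0.002]},{"translation":[0,0,0.118],"twist":[0,0,-0.002]},{"translation":[0,0,0.125],"twist":[0,0,-0.002]},{"translation":[0,0,0.128],"twist":[0,0,-0.002]},{"translation":[0,0,0.128],"twist":[0,0,-0.002]},{"translation":[0,0,0.128],"twist":[0,0,-0.002]}]'
python3 -m inch '[{"translation":[0,0,0.002],"twist":[0,0,0]},{"translation":[0,0,0.0025],"twist":[0,0,0]},{"translation":[0,0,0.0025],"twist":[0,0,0]}]'
```

```text
time_s: 25.3
eef_pos: [0.6426, 0.0484, 0.0327]
tool_rot: [[-0.992, 0.129, 0.002], [0.129, 0.992, -0.0], [-0.002, 0.0, -1.0]]
wrist_force: [-0.1, 0.3, -1.4]
grip_width: 0.0464
finger_force: 62.5
time_s: 25.6
eef_pos: [0.642, 0.0483, 0.0291]
tool_rot: [[-0.992, 0.128, 0.0], [0.128, 0.992, -0.0], [-0.0, 0.0, -1.0]]
wrist_force: [0.2, -0.1, -1.5]
grip_width: 0.0461
finger_force: 62.5
```

```bash
python3 -m inch '[{"translation":[0,0,0.0015],"twist":[0,0,0]},{"translation":[0,0,0.002],"twist":[0,0,0]},{"translation":[0,0,0.002],"twist":[0,0,0]}]'
python3 -m inch '[{"translation":[0,0,0],"twist":[0,0,0]},{"translation":[0,0,0],"twist":[0,0,0]},{"translation":[0,0,0],"twist":[0,0,0]},{"translation":[0,0,-0.03],"twist":[0,0,0]},{"translation":[0,0,-0.08],"twist":[0,0,0]},{"translation":[0,0,-0.13],"twist":[0,0,0]},{"translation":[0,0,-0.13],"twist":[0,0,0]}]' 0.7
python3 - <<'E'
from h import *
rk=((632.3,-24.0),-7.55)
print(rel(now(),pose(.5623,.3996,.09,98.1)))
E
```

```text
time_s: 25.9
eef_pos: [0.642, 0.0484, 0.0271]
tool_rot: [[-0.992, 0.128, 0.0], [0.128, 0.992, 0.0], [-0.0, 0.0, -1.0]]
wrist_force: [0.2, -0.0, -0.1]
grip_width: 0.0462
finger_force: 62.8
time_s: 26.6
eef_pos: [0.6451, 0.0484, 0.1644]
tool_rot: [[-0.992, 0.128, 0.011], [0.128, 0.992, -0.0], [-0.011, 0.001, -1.0]]
wrist_force: [0.3, -0.2, 0.2]
grip_width: 0.0597
finger_force: 0.0
([0.128, 0.3376, 0.0734], [0.0055, 0.0056, 0.8281])
```

```bash
python3 -m inch '[{"translation":[0.016,0.042,0],"twist":[0,0,0.09]},{"translation":[0.032,0.084,0],"twist":[0,0,0.18]},{"translation":[0.048,0.126,0],"twist":[0,0,0.27]},{"translation":[0.064,0.168,0],"twist":[0,0,0.36]},{"translation":[0.08,0.21,0],"twist":[0,0,0.45]},{"translation":[0.096,0.252,0],"twist":[0,0,0.54]},{"translation":[0.112,0.294,0],"twist":[0,0,0.63]},{"translation":[0.128,0.3376,0],"twist":[0,0,0.72]},{"translation":[0.128,0.3376,0.03],"twist":[0,0,0.81]},{"translation":[0.128,0.3376,0.06],"twist":[0,0,0.828]},{"translation":[0.128,0.3376,0.073],"twist":[0,0,0.828]},{"translation":[0.128,0.3376,0.073],"twist":[0,0,0.828]},{"translation":[0.128,0.3376,0.073],"twist":[0,0,0.828]}]' 1
python3 - <<'E'
from h import *
print(rel(now(),pose(.5623,.3996,.013,98.1)))
c=cam();R,m=rack(c);print(R);print(can(c,162,184)); 
u,v=proj(c,[.642,.048,.041])[0].round().astype(int);print("c:",can(c,u,v,z=.0409))
E
```

```text
time_s: 27.9
eef_pos: [0.559, 0.3996, 0.085]
tool_rot: [[-0.141, 0.99, 0.001], [0.99, 0.141, 0.001], [0.0, 0.001, -1.0]]
wrist_force: [0.2, 0.4, -0.2]
grip_width: 0.0853
finger_force: 0.0
([-0.0005, 0.0032, 0.072], [0.0007, -0.0003, 0.0004])
(array([632.29048926, -24.01058152]), (np.float64(118.297699921205), np.float64(230.47921214488622)), np.float64(-7.623805999755859), array([-7.55, -7.69, -7.13, -8.14], dtype=float32))
(array([564.2, 413.7], dtype=float32), -152.6, array([135.2, 145.7], dtype=float32), 53.2)
c: (array([644.4,  49.4], dtype=float32), 175.7, array([143.5, 145.6], dtype=float32), 7.3)
```

```bash
python3 -m inch '[{"translation":[-0.0005,0.003,0.03],"twist":[0,0,0]},{"translation":[-0.0005,0.003,0.055],"twist":[0,0,0]},{"translation":[-0.0005,0.003,0.068],"twist":[0,0,0]},{"translation":[-0.0005,0.003,0.072],"twist":[0,0,0]},{"translation":[-0.0005,0.003,0.072],"twist":[0,0,0]},{"translation":[-0.0005,0.003,0.072],"twist":[0,0,0]}]'
python3 -m inch '[{"translation":[0,0,0],"twist":[0,0,0]},{"translation":[0,0,0],"twist":[0,0,0]},{"translation":[0,0,0],"twist":[0,0,0]},{"translation":[0,0,0],"twist":[0,0,0]},{"translation":[0,0,0],"twist":[0,0,0]},{"translation":[0,0,0],"twist":[0,0,0]}]' 0 60
python3 - <<'E'
from h import *
px,py,pz=slot("b",((632.3,-24.0),-7.55)); z=now()[1][2]; print(rel(now(),pose(px,py,.16,172.45)),"place z",.0409-.024+z)
E
```

```text
time_s: 28.55
eef_pos: [0.5621, 0.4, 0.0135]
tool_rot: [[-0.141, 0.99, 0.002], [0.99, 0.141, 0.001], [0.001, 0.002, -1.0]]
wrist_force: [-0.4, 0.7, 0.4]
grip_width: 0.0856
finger_force: 0.0
time_s: 29.15
eef_pos: [0.5618, 0.3998, 0.013]
tool_rot: [[-0.141, 0.99, 0.001], [0.99, 0.141, 0.001], [0.0, 0.001, -1.0]]
wrist_force: [0.0, -1.1, 6.2]
grip_width: 0.0462
finger_force: 61.3
([-0.4294, 0.0102, -0.1472], [0.0008, 0.0002, -0.826]) place z 0.029900467633230562
```

```bash
python3 -m inch '[{"translation":[0,0,-0.03],"twist":[0,0,0]},{"translation":[0,0,-0.07],"twist":[0,0,0]},{"translation":[0,0,-0.11],"twist":[0,0,0]},{"translation":[-0.02,0,-0.147],"twist":[0,0,-0.05]},{"translation":[-0.06,0.001,-0.147],"twist":[0,0,-0.13]},{"translation":[-0.1,0.002,-0.147],"twist":[0,0,-0.21]},{"translation":[-0.145,0.003,-0.147],"twist":[0,0,-0.29]},{"translation":[-0.19,0.004,-0.147],"twist":[0,0,-0.37]},{"translation":[-0.235,0.005,-0.147],"twist":[0,0,-0.46]},{"translation":[-0.28,0.006,-0.147],"twist":[0,0,-0.55]},{"translation":[-0.325,0.008,-0.147],"twist":[0,0,-0.64]},{"translation":[-0.37,0.01,-0.147],"twist":[0,0,-0.73]},{"translation":[-0.41,0.0102,-0.147],"twist":[0,0,-0.8]},{"translation":[-0.4294,0.0102,-0.147],"twist":[0,0,-0.826]},{"translation":[-0.4294,0.0102,-0.147],"twist":[0,0,-0.826]},{"translation":[-0.4294,0.0102,-0.147],"twist":[0,0,-0.826]},{"translation":[-0.4294,0.0102,-0.147],"twist":[0,0,-0.826]}]'
python3 - <<'E'
from h import *
px,py,pz=slot("b",((632.3,-24.0),-7.55)); print(rel(now(),pose(px,py,.0299,172.45)))
E
```

```text
time_s: 30.85
eef_pos: [0.6318, -0.023, 0.159]
tool_rot: [[-0.991, 0.131, -0.0], [0.131, 0.991, 0.0], [0.0, 0.0, -1.0]]
wrist_force: [0.8, 0.4, -1.6]
grip_width: 0.046
finger_force: 61.9
([-0.0006, -0.0009, 0.1291], [0.0001, -0.0001, 0.0001])
```

```bash
python3 -m inch '[{"translation":[-0.0005,-0.001,0.04],"twist":[0,0,0]},{"translation":[-0.0005,-0.001,0.08],"twist":[0,0,0]},{"translation":[-0.0005,-0.001,0.105],"twist":[0,0,0]},{"translation":[-0.0005,-0.001,0.118],"twist":[0,0,0]},{"translation":[-0.0005,-0.001,0.125],"twist":[0,0,0]},{"translation":[-0.0005,-0.001,0.1285],"twist":[0,0,0]},{"translation":[-0.0005,-0.001,0.1285],"twist":[0,0,0]},{"translation":[-0.0005,-0.001,0.1285],"twist":[0,0,0]}]'
python3 -m inch '[{"translation":[0,0,0],"twist":[0,0,0]},{"translation":[0,0,0],"twist":[0,0,0]},{"translation":[0,0,0],"twist":[0,0,0]},{"translation":[0,0,-0.03],"twist":[0,0,0]},{"translation":[0,0,-0.08],"twist":[0,0,0]},{"translation":[0,0,-0.13],"twist":[0,0,0]},{"translation":[0,0,-0.13],"twist":[0,0,0]}]' 0.65
python3 - <<'E'
from h import *
print(rel(now(),pose(.4098,-.2735,.09,71.4)))
E
```

```text
time_s: 31.65
eef_pos: [0.633, -0.0252, 0.0316]
tool_rot: [[-0.991, 0.131, 0.002], [0.131, 0.991, -0.0], [-0.002, -0.0, -1.0]]
wrist_force: [0.6, -0.5, -1.0]
grip_width: 0.0463
finger_force: 62.0
time_s: 32.35
eef_pos: [0.6355, -0.0255, 0.1679]
tool_rot: [[-0.991, 0.131, 0.011], [0.131, 0.991, -0.001], [-0.011, 0.0, -1.0]]
wrist_force: [0.9, -0.5, -0.3]
grip_width: 0.0556
finger_force: 0.0
([0.1921, -0.2755, 0.0756], [0.0065, 0.0052, 1.1227])
```

```bash
python3 -m inch '[{"translation":[0.028,-0.04,0],"twist":[0,0,0.09]},{"translation":[0.056,-0.08,0],"twist":[0,0,0.18]},{"translation":[0.084,-0.12,0],"twist":[0,0,0.27]},{"translation":[0.112,-0.16,0],"twist":[0,0,0.36]},{"translation":[0.14,-0.2,0],"twist":[0,0,0.45]},{"translation":[0.168,-0.24,0],"twist":[0,0,0.54]},{"translation":[0.192,-0.2755,0],"twist":[0,0,0.63]},{"translation":[0.192,-0.2755,0],"twist":[0,0,0.72]},{"translation":[0.192,-0.2755,0],"twist":[0,0,0.81]},{"translation":[0.192,-0.2755,0.02],"twist":[0,0,0.9]},{"translation":[0.192,-0.2755,0.04],"twist":[0,0,0.99]},{"translation":[0.192,-0.2755,0.06],"twist":[0,0,1]},{"translation":[0.192,-0.2755,0.06],"twist":[0,0,1]},{"translation":[0.192,-0.2755,0.06],"twist":[0,0,1]}]' 1
python3 - <<'E'
from h import *
print(rel(now(),pose(.4098,-.2735,.013,71.4)))
E
```

```text
time_s: 33.75
eef_pos: [0.4058, -0.2731, 0.1007]
tool_rot: [[0.13, 0.991, -0.0], [0.991, -0.13, 0.0], [0.0, -0.0, -1.0]]
wrist_force: [-0.3, 0.9, 0.1]
grip_width: 0.0853
finger_force: 0.0
([0.0001, 0.004, 0.0877], [-0.0002, -0.0001, 0.1234])
```

```bash
python3 -m inch '[{"translation":[0,0.004,0],"twist":[0,0,0.09]},{"translation":[0,0.004,0.03],"twist":[0,0,0.1234]},{"translation":[0,0.004,0.06],"twist":[0,0,0.1234]},{"translation":[0,0.004,0.08],"twist":[0,0,0.1234]},{"translation":[0,0.004,0.0877],"twist":[0,0,0.1234]},{"translation":[0,0.004,0.0877],"twist":[0,0,0.1234]},{"translation":[0,0.004,0.0877],"twist":[0,0,0.1234]}]'
python3 -m inch '[{"translation":[0,0,0],"twist":[0,0,0]},{"translation":[0,0,0],"twist":[0,0,0]},{"translation":[0,0,0],"twist":[0,0,0]},{"translation":[0,0,0],"twist":[0,0,0]},{"translation":[0,0,0],"twist":[0,0,0]},{"translation":[0,0,0],"twist":[0,0,0]}]' 0 60
python3 - <<'E'
from h import *
c=cam();R,m=rack(c);print(R)
px,py,pz=slot("a",((632.3,-24.0),-7.55)); z=now()[1][2]; print(rel(now(),pose(px,py,.16,-7.55)),"place z",.0409-.024+z)
E
```

```text
time_s: 34.45
eef_pos: [0.4104, -0.2741, 0.014]
tool_rot: [[0.32, 0.948, 0.001], [0.948, -0.32, -0.001], [-0.001, 0.002, -1.0]]
wrist_force: [0.4, 0.2, 0.7]
grip_width: 0.0853
finger_force: 0.0
time_s: 35.05
eef_pos: [0.4101, -0.2739, 0.0138]
tool_rot: [[0.32, 0.947, 0.001], [0.947, -0.32, -0.001], [-0.0, 0.001, -1.0]]
wrist_force: [-2.0, 1.2, 11.9]
grip_width: 0.0465
finger_force: 59.7
(array([632.07591544, -23.844498  ]), (np.float64(117.87221912821366), np.float64(230.6463963843856)), np.float64(-7.463854471842448), array([-7.57, -7.28, -7.55, -7.54], dtype=float32))
([0.2361, 0.1448, -0.1462], [0.0007, -0.0002, 0.8766]) place z 0.030692090422107333
```

```bash
python3 -m inch '[{"translation":[0,0,-0.03],"twist":[0,0,0]},{"translation":[0,0,-0.07],"twist":[0,0,0]},{"translation":[0,0,-0.11],"twist":[0,0,0]},{"translation":[0,0,-0.146],"twist":[0,0,0.05]},{"translation":[0.02,0.01,-0.146],"twist":[0,0,0.13]},{"translation":[0.05,0.03,-0.146],"twist":[0,0,0.21]},{"translation":[0.08,0.045,-0.146],"twist":[0,0,0.29]},{"translation":[0.11,0.06,-0.146],"twist":[0,0,0.37]},{"translation":[0.14,0.08,-0.146],"twist":[0,0,0.46]},{"translation":[0.17,0.1,-0.146],"twist":[0,0,0.55]},{"translation":[0.2,0.12,-0.146],"twist":[0,0,0.64]},{"translation":[0.225,0.135,-0.146],"twist":[0,0,0.73]},{"translation":[0.2361,0.1448,-0.146],"twist":[0,0,0.82]},{"translation":[0.2361,0.1448,-0.146],"twist":[0,0,0.8766]},{"translation":[0.2361,0.1448,-0.146],"twist":[0,0,0.8766]},{"translation":[0.2361,0.1448,-0.146],"twist":[0,0,0.8766]},{"translation":[0.2361,0.1448,-0.146],"twist":[0,0,0.8766]}]'
python3 - <<'E'
from h import *
px,py,pz=slot("a",((632.2,-24.0),-7.55)); print(rel(now(),pose(px,py,.0305,-7.55)))
E
```

```text
time_s: 36.8
eef_pos: [0.6222, -0.0965, 0.1588]
tool_rot: [[0.992, -0.13, -0.0], [-0.13, -0.992, 0.0], [-0.0, 0.0, -1.0]]
wrist_force: [0.3, -0.0, -1.7]
grip_width: 0.046
finger_force: 63.6
([0.0004, -0.0002, 0.1283], [0.0, 0.0001, 0.001])
```

```bash
python3 -m inch '[{"translation":[0.0004,0,0.04],"twist":[0,0,0]},{"translation":[0.0004,0,0.08],"twist":[0,0,0]},{"translation":[0.0004,0,0.105],"twist":[0,0,0]},{"translation":[0.0004,0,0.118],"twist":[0,0,0]},{"translation":[0.0004,0,0.125],"twist":[0,0,0]},{"translation":[0.0004,0,0.1283],"twist":[0,0,0]},{"translation":[0.0004,0,0.1283],"twist":[0,0,0]},{"translation":[0.0004,0,0.1283],"twist":[0,0,0]}]'
python3 -m inch '[{"translation":[0,0,0],"twist":[0,0,0]},{"translation":[0,0,0],"twist":[0,0,0]},{"translation":[0,0,0],"twist":[0,0,0]},{"translation":[0,0,-0.03],"twist":[0,0,0]},{"translation":[0,0,-0.08],"twist":[0,0,0]},{"translation":[0,0,-0.13],"twist":[0,0,0]},{"translation":[0,0,-0.13],"twist":[0,0,0]}]' 0.65
python3 - <<'E'
from h import *
print(rel(now(),pose(.4438,-.4079,.09,106.7)), rel(now(),pose(.4438,-.4079,.09,73.3)))
E
```

```text
time_s: 37.6
eef_pos: [0.6236, -0.0965, 0.0316]
tool_rot: [[0.991, -0.131, 0.002], [-0.131, -0.991, -0.0], [0.002, 0.0, -1.0]]
wrist_force: [-0.3, -0.5, -1.7]
grip_width: 0.0463
finger_force: 63.6
time_s: 38.3
eef_pos: [0.6261, -0.097, 0.1679]
tool_rot: [[0.991, -0.131, 0.011], [-0.131, -0.991, -0.003], [0.012, 0.001, -1.0]]
wrist_force: [0.2, 0.3, 0.1]
grip_width: 0.0556
finger_force: 0.0
([-0.1408, 0.3321, 0.0766], [0.0078, -0.004, -1.2693]) ([-0.1408, 0.3321, 0.0766], [0.0058, -0.0056, -0.8982])
```

```bash
python3 - <<'E'
from h import *
print(rel(now(),pose(.4438,-.4079,.10,-73.3)))
E
python3 -m inch '[{"translation":[-0.018,0.042,0],"twist":[0,0,0.08]},{"translation":[-0.036,0.084,0],"twist":[0,0,0.16]},{"translation":[-0.054,0.126,0],"twist":[0,0,0.24]},{"translation":[-0.072,0.168,0],"twist":[0,0,0.32]},{"translation":[-0.09,0.21,0],"twist":[0,0,0.4]},{"translation":[-0.108,0.252,0],"twist":[0,0,0.48]},{"translation":[-0.126,0.294,0],"twist":[0,0,0.56]},{"translation":[-0.1408,0.332,0],"twist":[0,0,0.64]},{"translation":[-0.1408,0.332,0],"twist":[0,0,0.7307]},{"translation":[-0.1408,0.332,0.03],"twist":[0,0,0.7307]},{"translation":[-0.1408,0.332,0.06],"twist":[0,0,0.7307]},{"translation":[-0.1408,0.332,0.06],"twist":[0,0,0.7307]},{"translation":[-0.1408,0.332,0.06],"twist":[0,0,0.7307]}]' 1
python3 - <<'E'
from h import *
print(rel(now(),pose(.4438,-.4079,.013,-73.3)))
c=cam();R,m=rack(c);print(R);crop(c,235,120,350,200,5,"l1.png")
E
```

```text
([-0.1406, 0.3321, 0.0666], [-0.0036, -0.0069, 0.7306])
time_s: 39.6
eef_pos: [0.4397, -0.4069, 0.1008]
tool_rot: [[0.287, -0.958, -0.0], [-0.958, -0.287, 0.0], [-0.0, 0.0, -1.0]]
wrist_force: [0.6, -0.9, 0.6]
grip_width: 0.0853
finger_force: 0.0
([0.0022, -0.0036, 0.0878], [0.0002, 0.0003, -0.0001])
(array([632.15007704, -23.98950197]), (np.float64(118.1862602794227), np.float64(230.40957643921377)), np.float64(-7.3086395263671875), array([-7.67, -7.02, -7.05, -7.42], dtype=float32))
```

View pics/l1.png

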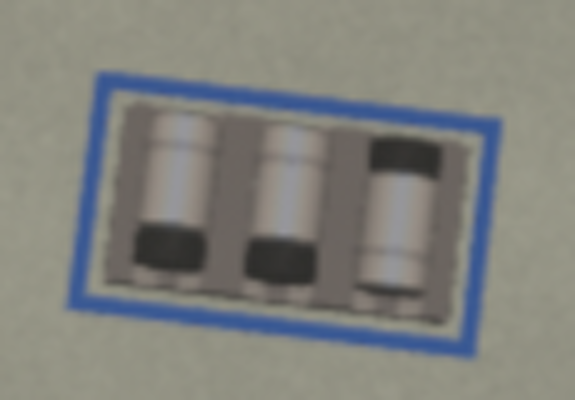

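Picture: the three canisters sit in the grooves, centred. Their crop centres are (177,190), (287,203) and (400,215).

```bash
python3 -m inch '[{"translation":[0.0022,-0.0036,0.04],"twist":[0,0,0]},{"translation":[0.0022,-0.0036,0.065],"twist":[0,0,0]},{"translation":[0.0022,-0.0036,0.08],"twist":[0,0,0]},{"translation":[0.0022,-0.0036,0.0853],"twist":[0,0,0]},{"translation":[0.0022,-0.0036,0.0853],"twist":[0,0,0]},{"translation":[0.0022,-0.0036,0.0853],"twist":[0,0,0]}]'
python3 -m inch '[{"translation":[0,0,0],"twist":[0,0,0]},{"translation":[0,0,0],"twist":[0,0,0]},{"translation":[0,0,0],"twist":[0,0,0]},{"translation":[0,0,0],"twist":[0,0,0]},{"translation":[0,0,0],"twist":[0,0,0]},{"translation":[0,0,0],"twist":[0,0,0]}]' 0 60
python3 - <<'E'
from h import *
px,py,pz=slot("ab",((632.2,-24.0),-7.5)); z=now()[1][2]; print(rel(now(),pose(px,py,.18,-7.5)),"place z",.0721-.024+z)
E
```

```text
time_s: 40.25
eef_pos: [0.4444, -0.4086, 0.0166]
tool_rot: [[0.287, -0.958, 0.001], [-0.958, -0.287, -0.002], [0.002, -0.001, -1.0]]
wrist_force: [-0.1, 0.1, 0.6]
grip_width: 0.0854
finger_force: 0.0
time_s: 40.85
eef_pos: [0.4441, -0.4083, 0.0162]
tool_rot: [[0.287, -0.958, 0.001], [-0.958, -0.287, -0.001], [0.001, -0.001, -1.0]]
wrist_force: [-1.1, 0.9, 7.5]
grip_width: 0.0458
finger_force: 60.9
([-0.2807, -0.2757, -0.1639], [0.0001, -0.0008, -0.7313]) place z 0.06431336485976745
```

```bash
python3 -m inch '[{"translation":[0,0,-0.03],"twist":[0,0,0]},{"translation":[0,0,-0.07],"twist":[0,0,0]},{"translation":[0,0,-0.11],"twist":[0,0,0]},{"translation":[-0.01,-0.01,-0.15],"twist":[0,0,-0.05]},{"translation":[-0.035,-0.035,-0.164],"twist":[0,0,-0.12]},{"translation":[-0.065,-0.063,-0.164],"twist":[0,0,-0.19]},{"translation":[-0.095,-0.093,-0.164],"twist":[0,0,-0.26]},{"translation":[-0.125,-0.122,-0.164],"twist":[0,0,-0.33]},{"translation":[-0.155,-0.152,-0.164],"twist":[0,0,-0.4]},{"translation":[-0.185,-0.182,-0.164],"twist":[0,0,-0.47]},{"translation":[-0.215,-0.212,-0.164],"twist":[0,0,-0.55]},{"translation":[-0.245,-0.24,-0.164],"twist":[0,0,-0.63]},{"translation":[-0.27,-0.265,-0.164],"twist":[0,0,-0.7]},{"translation":[-0.2807,-0.2757,-0.164],"twist":[0,0,-0.7313]},{"translation":[-0.2807,-0.2757,-0.164],"twist":[0,0,-0.7313]},{"translation":[-0.2807,-0.2757,-0.164],"twist":[0,0,-0.7313]},{"translation":[-0.2807,-0.2757,-0.164],"twist":[0,0,-0.7313]}]'
python3 - <<'E'
from h import *
px,py,pz=slot("ab",((632.2,-24.0),-7.5)); print(rel(now(),pose(px,py,.0645,-7.5)))
E
```

```text
time_s: 42.55
eef_pos: [0.6267, -0.0612, 0.1792]
tool_rot: [[0.991, -0.133, -0.0], [-0.133, -0.991, -0.0], [-0.0, 0.0, -1.0]]
wrist_force: [-0.2, -0.3, -1.6]
grip_width: 0.0461
finger_force: 62.4
([0.0006, -0.0011, 0.1147], [0.0001, 0.0002, -0.0016])
```

```bash
python3 -m inch '[{"translation":[0.0006,-0.001,0.04],"twist":[0,0,-0.0016]},{"translation":[0.0006,-0.001,0.075],"twist":[0,0,-0.0016]},{"translation":[0.0006,-0.001,0.097],"twist":[0,0,-0.0016]},{"translation":[0.0006,-0.001,0.107],"twist":[0,0,-0.0016]},{"translation":[0.0006,-0.001,0.111],"twist":[0,0,-0.0016]},{"translation":[0.0006,-0.001,0.112],"twist":[0,0,-0.0016]},{"translation":[0.0006,-0.001,0.112],"twist":[0,0,-0.0016]},{"translation":[0.0006,-0.001,0.112],"twist":[0,0,-0.0016]}]'
python3 -m inch '[{"translation":[0,0,0.001],"twist":[0,0,0]},{"translation":[0,0,0.002],"twist":[0,0,0]},{"translation":[0,0,0.002],"twist":[0,0,0]}]'
```

```text
time_s: 43.35
eef_pos: [0.6285, -0.0592, 0.0683]
tool_rot: [[0.992, -0.128, 0.002], [-0.128, -0.992, -0.0], [0.002, 0.0, -1.0]]
wrist_force: [0.9, 0.7, -1.8]
grip_width: 0.0464
finger_force: 62.5
time_s: 43.65
eef_pos: [0.6282, -0.0591, 0.0655]
tool_rot: [[0.992, -0.128, 0.001], [-0.128, -0.992, -0.0], [0.001, 0.0, -1.0]]
wrist_force: [0.4, -0.0, 1.1]
grip_width: 0.0459
finger_force: 62.7
```

```bash
python3 -m inch '[{"translation":[0,0,0.001],"twist":[0,0,0]},{"translation":[0,0,0.001],"twist":[0,0,0]}]'
python3 -m inch '[{"translation":[0,0,0],"twist":[0,0,0]},{"translation":[0,0,0],"twist":[0,0,0]},{"translation":[0,0,0],"twist":[0,0,0]},{"translation":[0,0,-0.03],"twist":[0,0,0]},{"translation":[0,0,-0.08],"twist":[0,0,0]},{"translation":[0,0,-0.11],"twist":[0,0,0]},{"translation":[0,0,-0.11],"twist":[0,0,0]}]' 0.65
python3 - <<'E'
from h import *
print(rel(now(),pose(.5785,-.4013,.10,-94.5)))
E
```

```text
time_s: 43.85
eef_pos: [0.6283, -0.0594, 0.065]
tool_rot: [[0.992, -0.128, 0.001], [-0.128, -0.992, -0.001], [0.001, 0.001, -1.0]]
wrist_force: [-2.3, -2.2, 7.0]
grip_width: 0.046
finger_force: 63.5
time_s: 44.55
eef_pos: [0.63, -0.0593, 0.179]
tool_rot: [[0.992, -0.128, 0.008], [-0.128, -0.992, -0.001], [0.008, 0.0, -1.0]]
wrist_force: [0.1, 0.5, 0.3]
grip_width: 0.0557
finger_force: 0.0
([-0.008, 0.3458, 0.079], [-0.0036, -0.004, 0.9684])
```

```bash
python3 -m inch '[{"translation":[-0.001,0.04,0],"twist":[0,0,0.09]},{"translation":[-0.002,0.08,0],"twist":[0,0,0.18]},{"translation":[-0.003,0.12,0],"twist":[0,0,0.27]},{"translation":[-0.004,0.16,0],"twist":[0,0,0.36]},{"translation":[-0.005,0.2,0],"twist":[0,0,0.45]},{"translation":[-0.006,0.24,0],"twist":[0,0,0.54]},{"translation":[-0.007,0.28,0],"twist":[0,0,0.63]},{"translation":[-0.008,0.32,0],"twist":[0,0,0.72]},{"translation":[-0.008,0.3458,0],"twist":[0,0,0.81]},{"translation":[-0.008,0.3458,0],"twist":[0,0,0.9]},{"translation":[-0.008,0.3458,0.04],"twist":[0,0,0.968]},{"translation":[-0.008,0.3458,0.07],"twist":[0,0,0.968]},{"translation":[-0.008,0.3458,0.07],"twist":[0,0,0.968]},{"translation":[-0.008,0.3458,0.07],"twist":[0,0,0.968]}]' 1
python3 - <<'E'
from h import *
print(rel(now(),pose(.5785,-.4013,.0155,-94.5)))
c=cam();R,m=rack(c);print(R);crop(c,235,120,350,200,5,"l2.png")
E
```

```text
time_s: 45.95
eef_pos: [0.5758, -0.4009, 0.1042]
tool_rot: [[-0.078, -0.997, -0.001], [-0.997, 0.078, 0.0], [-0.0, 0.001, -1.0]]
wrist_force: [1.5, -0.6, 0.6]
grip_width: 0.0852
finger_force: 0.0
([0.0002, -0.0028, 0.0887], [0.0004, 0.0003, 0.0006])
(array([631.75843118, -24.01203553]), (np.float64(117.64019046031805), np.float64(230.57733879320608)), np.float64(-7.5776723225911455), array([-7.6 , -7.56, -7.48, -7.66], dtype=float32))
```

View pics/l2.png

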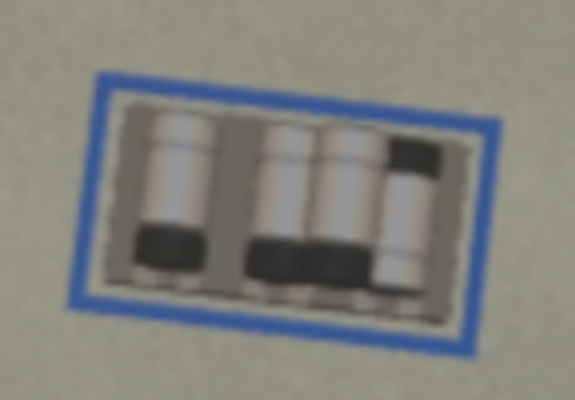

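Picture: the fourth canister is saddled at crop (343,207), between the right and middle ones. The rack has not moved.

```bash
python3 -m inch '[{"translation":[0,-0.0028,0.04],"twist":[0,0,0]},{"translation":[0,-0.0028,0.065],"twist":[0,0,0]},{"translation":[0,-0.0028,0.082],"twist":[0,0,0]},{"translation":[0,-0.0028,0.0887],"twist":[0,0,0]},{"translation":[0,-0.0028,0.0887],"twist":[0,0,0]},{"translation":[0,-0.0028,0.0887],"twist":[0,0,0]}]'
python3 -m inch '[{"translation":[0,0,0],"twist":[0,0,0]},{"translation":[0,0,0],"twist":[0,0,0]},{"translation":[0,0,0],"twist":[0,0,0]},{"translation":[0,0,0],"twist":[0,0,0]},{"translation":[0,0,0],"twist":[0,0,0]},{"translation":[0,0,0],"twist":[0,0,0]}]' 0 60
python3 - <<'E'
from h import *
px,py,pz=slot("bc",((632.2,-24.0),-7.5)); z=now()[1][2]; print(rel(now(),pose(px,py,.18,-7.5)),"place z",.0721-.024+z)
E
```

```text
time_s: 46.6
eef_pos: [0.5793, -0.4018, 0.0171]
tool_rot: [[-0.078, -0.997, 0.002], [-0.997, 0.078, -0.001], [0.001, -0.002, -1.0]]
wrist_force: [0.9, 0.1, 0.7]
grip_width: 0.0856
finger_force: 0.0
time_s: 47.2
eef_pos: [0.5791, -0.4016, 0.0167]
tool_rot: [[-0.078, -0.997, 0.001], [-0.997, 0.078, -0.001], [0.001, -0.001, -1.0]]
wrist_force: [-1.3, 0.3, 6.0]
grip_width: 0.046
finger_force: 61.6
([-0.4169, -0.0256, -0.1636], [-0.0003, -0.0011, -0.9664]) place z 0.06479975883947434
```

```bash
python3 -m inch '[{"translation":[0,0,-0.03],"twist":[0,0,0]},{"translation":[0,0,-0.07],"twist":[0,0,0]},{"translation":[0,0,-0.11],"twist":[0,0,0]},{"translation":[-0.01,0,-0.15],"twist":[0,0,-0.07]},{"translation":[-0.04,-0.001,-0.164],"twist":[0,0,-0.15]},{"translation":[-0.08,-0.003,-0.164],"twist":[0,0,-0.23]},{"translation":[-0.12,-0.005,-0.164],"twist":[0,0,-0.31]},{"translation":[-0.16,-0.008,-0.164],"twist":[0,0,-0.39]},{"translation":[-0.2,-0.01,-0.164],"twist":[0,0,-0.48]},{"translation":[-0.24,-0.013,-0.164],"twist":[0,0,-0.57]},{"translation":[-0.28,-0.016,-0.164],"twist":[0,0,-0.66]},{"translation":[-0.32,-0.019,-0.164],"twist":[0,0,-0.75]},{"translation":[-0.36,-0.022,-0.164],"twist":[0,0,-0.84]},{"translation":[-0.395,-0.0256,-0.164],"twist":[0,0,-0.92]},{"translation":[-0.4169,-0.0256,-0.164],"twist":[0,0,-0.9664]},{"translation":[-0.4169,-0.0256,-0.164],"twist":[0,0,-0.9664]},{"translation":[-0.4169,-0.0256,-0.164],"twist":[0,0,-0.9664]},{"translation":[-0.4169,-0.0256,-0.164],"twist":[0,0,-0.9664]}]'
python3 - <<'E'
from h import *
px,py,pz=slot("bc",((632.2,-24.0),-7.5)); print(rel(now(),pose(px,py,.0648,-7.5)))
E
```

```text
time_s: 49.0
eef_pos: [0.6365, 0.0115, 0.1795]
tool_rot: [[0.991, -0.132, -0.0], [-0.132, -0.991, -0.0], [-0.0, 0.0, -1.0]]
wrist_force: [-0.5, -0.5, -1.6]
grip_width: 0.0461
finger_force: 61.9
([0.0004, -0.0008, 0.1147], [0.0001, 0.0001, -0.0012])
```

```bash
python3 -m inch '[{"translation":[0.0004,-0.0008,0.04],"twist":[0,0,-0.001]},{"translation":[0.0004,-0.0008,0.075],"twist":[0,0,-0.001]},{"translation":[0.0004,-0.0008,0.097],"twist":[0,0,-0.001]},{"translation":[0.0004,-0.0008,0.107],"twist":[0,0,-0.001]},{"translation":[0.0004,-0.0008,0.111],"twist":[0,0,-0.001]},{"translation":[0.0004,-0.0008,0.1125],"twist":[0,0,-0.001]},{"translation":[0.0004,-0.0008,0.1125],"twist":[0,0,-0.001]},{"translation":[0.0004,-0.0008,0.114],"twist":[0,0,-0.001]},{"translation":[0.0004,-0.0008,0.114],"twist":[0,0,-0.001]},{"translation":[0.0004,-0.0008,0.114],"twist":[0,0,-0.001]}]'
```

```text
time_s: 50.0
eef_pos: [0.6373, 0.0132, 0.0659]
tool_rot: [[0.992, -0.129, 0.001], [-0.129, -0.992, -0.0], [0.001, -0.0, -1.0]]
wrist_force: [0.4, -0.1, -1.1]
grip_width: 0.046
finger_force: 62.0
```

```bash
python3 -m inch '[{"translation":[0,0,0.001],"twist":[0,0,0]},{"translation":[0,0,0.0013],"twist":[0,0,0]},{"translation":[0,0,0.0013],"twist":[0,0,0]}]'
python3 -m inch '[{"translation":[0,0,0],"twist":[0,0,0]},{"translation":[0,0,0],"twist":[0,0,0]},{"translation":[0,0,0],"twist":[0,0,0]},{"translation":[0,0,-0.03],"twist":[0,0,0]},{"translation":[0,0,-0.08],"twist":[0,0,0]},{"translation":[0,0,-0.11],"twist":[0,0,0]},{"translation":[0,0,-0.11],"twist":[0,0,0]}]' 0.65
python3 - <<'E'
from h import *
print(rel(now(),pose(.4351,.4025,.10,-77)),rel(now(),pose(.4351,.4025,.10,103)))
E
```

```text
time_s: 50.3
eef_pos: [0.6375, 0.0128, 0.0652]
tool_rot: [[0.992, -0.129, 0.001], [-0.129, -0.992, -0.001], [0.001, 0.0, -1.0]]
wrist_force: [-3.7, -2.7, 6.6]
grip_width: 0.0458
finger_force: 63.1
time_s: 51.0
eef_pos: [0.6392, 0.0132, 0.1791]
tool_rot: [[0.992, -0.129, 0.008], [-0.129, -0.992, -0.0], [0.008, -0.001, -1.0]]
wrist_force: [0.5, -0.5, 0.1]
grip_width: 0.0557
finger_force: 0.0
([-0.2532, -0.3597, 0.0773], [-0.0034, -0.0041, 0.7733]) ([-0.2532, -0.3597, 0.0773], [0.0045, -0.0037, -1.2267])
```

```bash
python3 -m inch '[{"translation":[-0.025,-0.036,0],"twist":[0,0,-0.09]},{"translation":[-0.05,-0.072,0],"twist":[0,0,-0.18]},{"translation":[-0.076,-0.108,0],"twist":[0,0,-0.27]},{"translation":[-0.101,-0.144,0],"twist":[0,0,-0.36]},{"translation":[-0.127,-0.18,0],"twist":[0,0,-0.45]},{"translation":[-0.152,-0.216,0],"twist":[0,0,-0.54]},{"translation":[-0.177,-0.252,0],"twist":[0,0,-0.63]},{"translation":[-0.202,-0.288,0],"twist":[0,0,-0.72]},{"translation":[-0.228,-0.324,0],"twist":[0,0,-0.81]},{"translation":[-0.2532,-0.3597,0],"twist":[0,0,-0.9]},{"translation":[-0.2532,-0.3597,0.03],"twist":[0,0,-0.99]},{"translation":[-0.2532,-0.3597,0.06],"twist":[0,0,-1]},{"translation":[-0.2532,-0.3597,0.06],"twist":[0,0,-1]},{"translation":[-0.2532,-0.3597,0.06],"twist":[0,0,-1]}]' 1
python3 - <<'E'
from h import *
print(rel(now(),pose(.4351,.4025,.0155,103)))
c=cam();R,m=rack(c);print(R);crop(c,235,120,350,200,5,"l3.png")
E
```

```text
time_s: 52.4
eef_pos: [0.4324, 0.4024, 0.1142]
tool_rot: [[0.13, 0.992, -0.001], [0.992, -0.13, -0.001], [-0.001, -0.001, -1.0]]
wrist_force: [0.8, 0.8, 0.2]
grip_width: 0.0857
finger_force: 0.0
([0.0006, 0.0028, 0.0987], [-0.0006, 0.0004, -0.2275])
(array([630.87380816, -23.83932992]), (np.float64(115.5749250121257), np.float64(230.3285926113881)), np.float64(-7.304913838704427), array([-7.63, -6.99, -7.31, -7.27], dtype=float32))
```

View pics/l3.png

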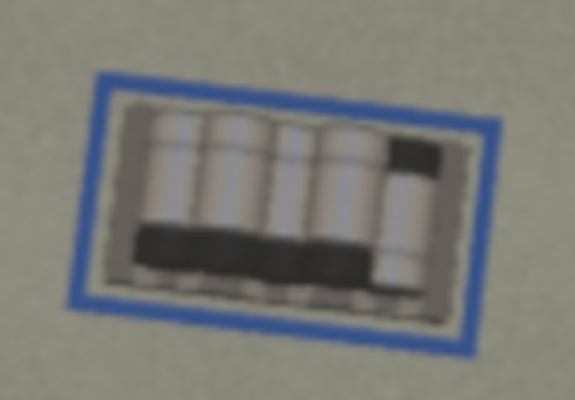

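Picture: five canisters are in place, with the second layer at crop (235,195) and (343,207). The rack outline is unchanged.

```bash
python3 -m inch '[{"translation":[0.0006,0.0028,0],"twist":[0,0,-0.09]},{"translation":[0.0006,0.0028,0.01],"twist":[0,0,-0.18]},{"translation":[0.0006,0.0028,0.03],"twist":[0,0,-0.2275]},{"translation":[0.0006,0.0028,0.06],"twist":[0,0,-0.2275]},{"translation":[0.0006,0.0028,0.085],"twist":[0,0,-0.2275]},{"translation":[0.0006,0.0028,0.096],"twist":[0,0,-0.2275]},{"translation":[0.0006,0.0028,0.0987],"twist":[0,0,-0.2275]},{"translation":[0.0006,0.0028,0.0987],"twist":[0,0,-0.2275]},{"translation":[0.0006,0.0028,0.0987],"twist":[0,0,-0.2275]}]'
python3 -m inch '[{"translation":[0,0,0],"twist":[0,0,0]},{"translation":[0,0,0],"twist":[0,0,0]},{"translation":[0,0,0],"twist":[0,0,0]},{"translation":[0,0,0],"twist":[0,0,0]},{"translation":[0,0,0],"twist":[0,0,0]},{"translation":[0,0,0],"twist":[0,0,0]}]' 0 60
python3 - <<'E'
from h import *
px,py,pz=slot("ap",((632.2,-24.0),-7.5)); z=now()[1][2]; print(rel(now(),pose(px,py,.20,172.5)),"place z",.1033-.024+z)
E
```

```text
time_s: 53.35
eef_pos: [0.436, 0.4033, 0.017]
tool_rot: [[-0.226, 0.974, 0.002], [0.974, 0.226, 0.001], [0.001, 0.002, -1.0]]
wrist_force: [-0.7, -0.5, -0.2]
grip_width: 0.0853
finger_force: 0.0
time_s: 53.95
eef_pos: [0.4355, 0.403, 0.0164]
tool_rot: [[-0.226, 0.974, 0.001], [0.974, 0.226, 0.0], [0.0, 0.001, -1.0]]
wrist_force: [-2.4, -1.5, 9.1]
grip_width: 0.0459
finger_force: 60.9
([-0.4603, 0.0952, -0.1837], [0.0005, 0.0001, -0.7715]) place z 0.09569768483951
```

```bash
python3 -m inch '[{"translation":[0,0,-0.03],"twist":[0,0,0]},{"translation":[0,0,-0.07],"twist":[0,0,0]},{"translation":[0,0,-0.11],"twist":[0,0,0]},{"translation":[-0.01,0,-0.15],"twist":[0,0,-0.05]},{"translation":[-0.04,0.008,-0.18],"twist":[0,0,-0.11]},{"translation":[-0.08,0.017,-0.184],"twist":[0,0,-0.17]},{"translation":[-0.12,0.025,-0.184],"twist":[0,0,-0.23]},{"translation":[-0.16,0.033,-0.184],"twist":[0,0,-0.29]},{"translation":[-0.2,0.042,-0.184],"twist":[0,0,-0.35]},{"translation":[-0.24,0.05,-0.184],"twist":[0,0,-0.41]},{"translation":[-0.28,0.058,-0.184],"twist":[0,0,-0.47]},{"translation":[-0.32,0.067,-0.184],"twist":[0,0,-0.53]},{"translation":[-0.36,0.075,-0.184],"twist":[0,0,-0.6]},{"translation":[-0.4,0.083,-0.184],"twist":[0,0,-0.67]},{"translation":[-0.44,0.091,-0.184],"twist":[0,0,-0.74]},{"translation":[-0.4603,0.0952,-0.184],"twist":[0,0,-0.7715]},{"translation":[-0.4603,0.0952,-0.184],"twist":[0,0,-0.7715]},{"translation":[-0.4603,0.0952,-0.184],"twist":[0,0,-0.7715]},{"translation":[-0.4603,0.0952,-0.184],"twist":[0,0,-0.7715]}]'
python3 - <<'E'
from h import *
px,py,pz=slot("ap",((632.2,-24.0),-7.5)); print(rel(now(),pose(px,py,.0965,172.5)))
E
```

```text
time_s: 55.85
eef_pos: [0.6316, -0.0231, 0.1995]
tool_rot: [[-0.991, 0.13, -0.0], [0.13, 0.991, 0.0], [0.0, 0.0, -1.0]]
wrist_force: [-0.1, -0.4, -0.7]
grip_width: 0.0457
finger_force: 62.5
([-0.0007, -0.0008, 0.103], [0.0001, -0.0003, 0.0])
```

```bash
python3 -m inch '[{"translation":[-0.0007,-0.0008,0.035],"twist":[0,0,0]},{"translation":[-0.0007,-0.0008,0.065],"twist":[0,0,0]},{"translation":[-0.0007,-0.0008,0.086],"twist":[0,0,0]},{"translation":[-0.0007,-0.0008,0.096],"twist":[0,0,0]},{"translation":[-0.0007,-0.0008,0.1],"twist":[0,0,0]},{"translation":[-0.0007,-0.0008,0.101],"twist":[0,0,0]},{"translation":[-0.0007,-0.0008,0.101],"twist":[0,0,0]},{"translation":[-0.0007,-0.0008,0.102],"twist":[0,0,0]},{"translation":[-0.0007,-0.0008,0.102],"twist":[0,0,0]},{"translation":[-0.0007,-0.0008,0.102],"twist":[0,0,0]}]'
```

```text
time_s: 56.85
eef_pos: [0.6328, -0.025, 0.0979]
tool_rot: [[-0.991, 0.131, 0.001], [0.131, 0.991, -0.0], [-0.001, 0.0, -1.0]]
wrist_force: [0.7, 0.0, -1.1]
grip_width: 0.0459
finger_force: 62.5
```

```bash
python3 -m inch '[{"translation":[0,0,0.001],"twist":[0,0,0]},{"translation":[0,0,0.0015],"twist":[0,0,0]},{"translation":[0,0,0.0015],"twist":[0,0,0]}]'
```

```text
time_s: 57.15
eef_pos: [0.633, -0.0248, 0.0967]
tool_rot: [[-0.991, 0.131, 0.001], [0.131, 0.991, 0.0], [-0.001, 0.0, -1.0]]
wrist_force: [-0.7, 2.9, 4.1]
grip_width: 0.0457
finger_force: 63.4
```

Contact. I'll release, lift away and look.

```bash
python3 -m inch '[{"translation":[0,0,0.0003],"twist":[0,0,0]},{"translation":[0,0,0.0003],"twist":[0,0,0]},{"translation":[0,0,0.0003],"twist":[0,0,0]},{"translation":[0,0,-0.03],"twist":[0,0,0]},{"translation":[0,0,-0.08],"twist":[0,0,0]},{"translation":[0.03,0,-0.12],"twist":[0,0,0]},{"translation":[0.08,0,-0.12],"twist":[0,0,0]},{"translation":[0.13,0,-0.12],"twist":[0,0,0]},{"translation":[0.18,0.02,-0.12],"twist":[0,0,0]},{"translation":[0.22,0.05,-0.12],"twist":[0,0,0]},{"translation":[0.24,0.1,-0.12],"twist":[0,0,0]},{"translation":[0.24,0.15,-0.12],"twist":[0,0,0]},{"translation":[0.24,0.2,-0.12],"twist":[0,0,0]},{"translation":[0.24,0.2,-0.12],"twist":[0,0,0]},{"translation":[0.24,0.2,-0.12],"twist":[0,0,0]}]' 0.65
python3 - <<'E'
from h import *
c=cam();R,m=rack(c);print(R);c2=cam("scene")
a=cv2.resize(c["pixels"][120:200,235:350],None,fx=3.47,fy=3.47,interpolation=2)
b=cv2.resize(c2["pixels"][190:300,225:370],None,fx=2.75,fy=2.75,interpolation=2)
full=cv2.resize(c["pixels"][60:290,80:490],(400,224))
h=min(len(a),len(b)); cv2.imwrite("pics/f.png",np.vstack([np.hstack([a[:h,:399],b[:h,:398]]),np.hstack([full[:,:399],np.zeros((224,min(398,b.shape[1]),3),np.uint8)])])[...,::-1])
E
```

```text
time_s: 58.65
eef_pos: [0.4206, 0.2056, 0.2158]
tool_rot: [[-0.992, 0.128, -0.0], [0.128, 0.992, -0.0], [0.0, -0.0, -1.0]]
wrist_force: [-0.5, -0.7, -0.7]
grip_width: 0.0555
finger_force: 0.0
(array([632.46779107, -24.11512401]), (np.float64(118.10200710962295), np.float64(229.87087276797973)), np.float64(-7.35452143351237), array([-7.55, -6.83, -7.65, -7.73], dtype=float32))
```

View pics/f.png

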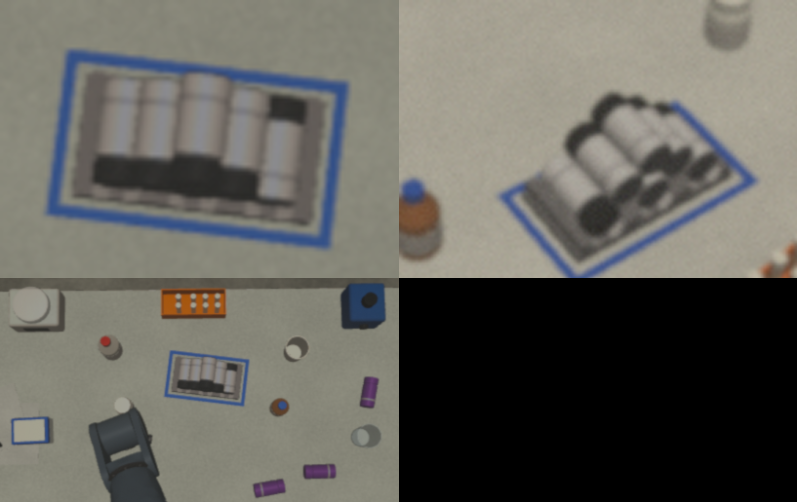

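The picture shows the finished pyramid, centred on the mark, with the bystanders where they were. The rack is within 2 mm and 0.2° of the mark.

```bash
python3 -c "
from station import r
print(r.hand_in())"
```

```text
the job is handed in; nothing more can be done
None
```

I pushed the rack onto its mark (about 2 mm off centre and 0.2° off square by camera measurement), stacked all six canisters as a pyramid, saw nothing else on the bench disturbed, and handed the job in at about 59 s.

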